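Find the high spot of a bent brake rotor on the truing stand

ROBOT

A 6-joint arm with a two-finger parallel gripper is mounted at the origin on the work surface. World frame = base frame: x ahead of the robot, y to its left, z up, the work surface at z = 0. Lengths are in m, angles in rad, forces in N, time in s.
With the tool pointing down it reaches from about 0.325 to 0.9 m from the base axis. Payload 3.5 kg.
Tool frame: the origin (TCP) lies on the centre line of the jaws, within the pads' length; the fingertips stand 17 mm ahead of it and the grasp point (between the pads) lies 2 mm behind it (env.tip_extent is the distance from the TCP to the fingertips, in m); z points along the fingers, y is the direction in which the jaws open and shut (so a half turn about z gives the same grasp; the last joint's range is limited). The gripper opens to 85 mm and grips with 20 to 120 N. Pads are 22 mm wide; open, the fingers measure 114 mm over their backs; the gripper's body (76 mm by 85 mm) begins 54 mm behind the grasp point. The pads swing forward as they close: fully open they stand 13 mm farther back than shut.
Start: joints at [1.111, 0.276, -0.026, 1.268, 0, 1.467], TCP at [0.218, 0.586, 0.248] pointing down, gripper open.
Joint ranges: [-3.12, 3.12], [-0.85, 1.88], [-1.08, 1.24], [-1.95, 2.15], [-1.57, 1.53], [-3.14, 3.14]. Speed limits (rad/s): [2.57, 2.57, 3.14, 3.14, 3.14, 3.14].

INTERFACE

Orientations are given as a rotation vector (axis times angle).
In Python, from bench import env gives the robot as it stands.
- The arm moves only by the tool send_rows, never from a script. Its argument "deltas" is a list of rows, each an object with "delta_pos": the shift along the tool's x, y, z in cm, a list of three; "rotation": the turn, a rotation vector about the tool's x, y, z in degrees, a list of three; "hand": the opening, from 0 (shut) to 1 (fully open). A call has 1 to 5 rows; each row shifts and turns the commanded pose from where the row before left it, along the tool's axes as they then stand; what a row does not reach is not made up. A row lasts 1/10 s, in which the tool goes at most 50 mm and 8.59 degrees, less where a joint would pass 70% of its speed; a pose out of reach is approached as far as the arm can. A call with a gripper value outside its range is refused whole. The fingers move at their own pace and stop on an object; the grip force is fixed at half the most. Time passes only in rows, so rows that do not move let the fingers close. It gives the time, the measured TCP pose, the force and the opening at its end, in the units of the state.
- env.observe(): the state, without advancing time (a new reading comes with each control period).
- env.grab_frame(name): name is "scene" or "top"; returns a dict with "color" (400x640x3 uint8, red, green, blue), "fov_y" (degrees; the focal length in pixels is half the picture's height over the tangent of half this angle, whatever the lens; pixels are square), "cx", "cy" (the principal point, pixels), "origin" and "orientation" of the camera in the world. Camera axes: x right, y up, looking along -z (the intrinsics and any distortion apply to the point x, -y, -z); pixel columns grow to the right and rows downward; lengths in m; the calibration is good to about 2 mm. A picture is of the moment at which its call begins. There is no depth.
- env.job_done(): hands the job in, once; it reports no verdict.
Trained networks look in a picture, given as the dict that the camera call returned (one of the last four; its "shot" number tells which), for a name from the list of things; names that differ only in an ending like _2 or _b are one class to them, and where a whole thing is asked for, a point or a joint stands for the part that bears it (a point fixed in the world has none). Each returns a list of dicts, best first, with "score" (0 to 1); they miss things now and then, are a little off and sometimes report something else, mostly with a low value. They report only what shows in the picture. A call takes as long as a camera call.
- env.boxes_of(thing, picture): "extent" ([left, top, right, bottom] in pixels, round what is visible of it).
The state is a dict: "time_s": time; "joint_positions": joint angles; "joint_velocities": joint speeds; "effort": joint torques, N m; "position": TCP position; "tcp_rot": TCP orientation; "ft_force": force on the tool from outside, world axes, zero at the start; "torque": the same for the moment, N m; "opening": opening from 0.0 (shut) to 1.0 (fully open).
Only numpy, scipy, OpenCV 4.12 (cv2) and the standard library are available. Lean on these libraries where they do the work, as an engineer would, in place of code of your own. Each camera call takes 0.05 s, during which the arm holds its last target.

TASK

Swing the truing stand's feeler in to its stop, so that its sprung pin sits over the rotor's braking track; then turn the rotor slowly by its arms, feeling how hard the pin drags, and stop with the highest spot of the bent track right under the pin (a lower rise elsewhere drags less and is not the one). Go gently so as not to bend the feeler or the rotor, do not spin it, leave the other things on the bench alone, and let go with the rotor standing there.

Things in the scene. Friction and masses are not known exactly. Their poses are not given: they have to be found in the camera images.
- stand: Rotor truing stand, fixed to the bench: light grey base plate 215 x 290 mm, 14 mm thick (its own x from -107 to +107, y from -117 to +173 mm), with a vertical spindle and a feeler post. Origin on the bench on the spindle axis, z up. The post is at x 60, y 125 mm; the pin's working place at x 0, y 93 mm.
- spindle (a point): Point on the spindle axis, 64 mm above the bench. The clamp nut here on the rotor's hub is 30 mm across, its top 86 mm above the bench. The spindle below the rotor has a radius of 21 mm, its foot 34 mm.
- rotor: E-bike brake rotor, 203 mm across, lying flat on the spindle: bronze carrier with five arms, steel braking ring (track) from 85 to 101 mm radius, 3 mm thick, top 64 mm above the bench where true. Turns either way without end about the vertical axis (bearing drag 0.03 Nm), stays where it is left. Origin on the axis at the arms' underside, z up, x along one arm. The track is bent: see seat.
- one_arm (a point): Point on top of the rotor arm that lies along the rotor's x, 60 mm from the axis. The five straight radial arms, 72 degrees apart, are 10 mm wide, 60 to 64 mm above the bench, and run from the hub disc (27 mm radius) to the ring (85 mm). The five windows between them are open, with nothing below down to the base plate (14 mm above the bench).
- feeler: Feeler: aluminium bar 10 mm wide, 75 to 83 mm above the bench, swinging level on the post; origin on the pivot axis at 79 mm, x along the bar to the pin barrel (16 mm across, 68 mm out, top 90 mm, red pin head to 97 mm). Starts 0.8 to 1.5 rad away, outside the rotor; swings in counter-clockwise seen from above to a stop. Stiff (0.25 Nm, 5.5 N at the peg), stays where it is left.
- post (a point): Point on the feeler's vertical pivot axis, 79 mm above the bench.
- pin_point (a point): Lower end of the feeler's round-nosed pin at rest (does not rise with it), 64.5 mm above the bench. Swung in, the pin just meets the true track and is lifted by a rise against its spring: about 6 N on the high spot, 2 N on the lower rise. Friction about 0.6, so the high spot adds about 0.33 Nm to the turning torque, the lower rise 0.1 Nm. The rotor stands still anywhere on a rise.
- thumb_peg (a point): Centre of the top of the feeler's black thumb peg: upright, 10 mm in diameter, 83 to 103 mm above the bench, 46 mm from the pivot; for pushing or pinching.
- seat (a point): Point on the stand, 93 mm from the axis and 64 mm above the bench, below the pin when the feeler is at its stop. The bent track rises smoothly (raised cosine, 35 degrees to either side) to 3.5 mm at its high spot; 150 degrees counter-clockwise from that, seen from above, is a rise as wide but 1.1 mm high. The high spot lies elsewhere on the ring every time: no pose tells it.
- meter: Red multimeter lying on the bench, 150 x 75 x 42 mm, origin under its middle. To be left alone.
- cells: Block of 15 purple battery cells, 96 x 60 x 65 mm, origin under its middle. To be left alone.
- driver: Screwdriver with an orange handle lying on the bench, about 200 mm long, along its x. To be left alone.

How it is judged:
On the way, in this order (a step that is already met when the one before it is completed fails the run):
1. the feeler is swung in to its stop, the pin over the braking track (horizontal distance between pin_point and seat below 0.006 m), for 0.2 s.
2. the rotor is turned until the pin rides on the highest spot of the track (contact force between feeler and rotor above 4.8 N), for 0.2 s.
At the end, for the whole second after the job is handed in: The feeler is at its stop (pin within 6 mm of its place), the rotor stands still (under 0.05 rad/s) and the pin presses on its track with more than 4.8 N, which it does only within about 10 degrees of the high spot (horizontal distance between pin_point and seat below 0.006 m and contact force between feeler and rotor above 4.8 N and angular speed of rotor below 0.05 rad/s); the robot touches nothing.
It fails at once if the rotor is pushed with more than 18 N (a bent rotor) (contact force between any of the fingers, the arm and rotor above 18 N).
It fails at once if the feeler is pushed with more than 25 N (contact force between any of the fingers, the arm and feeler above 25 N).
It fails at once if the rotor is spun faster than 2.5 rad/s (angular speed of rotor above 2.5 rad/s).
It fails at once if a bystander is moved more than 15 mm (distance of any of meter, cells, driver from where it was at the start of the episode above 0.015 m).
It also fails if it takes over 72 s, if anything falls off the work surface, if the arm or the gripper's body presses on something with over 40 N, if the wrist force passes 120 N, or if a joint passes its speed limit or range.

## Working session

There is one attempt and no reset: what is moved stays moved. The work goes in short steps, Python scripts to look and compute and a tool call to move; the robot and the scene stay as the last step left them, time stands still between calls to the robot, and variables do not carry over. Pictures are saved under pics/ and viewed, and the job is handed in when it is done.

Besides the shell and the picture viewer there is one more tool, called after ">>>" as name(argument=value, ...) on one line, values as JSON. send_rows: Moves the arm, as the interface text tells. Its arguments: {"type":"object","properties":{"deltas":{"type":"array"}},"required":["deltas"]}

```bash
ls; mkdir -p pics
python3 - <<'E'
from bench import env
import cv2,json
print(env.observe(), env.tip_extent)
for n in("scene","top"):
    f=env.grab_frame(n)
    cv2.imwrite(f"pics/{n}0.png",f["color"][:,:,::-1])
    print({k:v for k,v in f.items() if k!="color"})
    for t in("stand","rotor","spindle","feeler","thumb_peg","pin_point","post","one_arm","meter","cells","driver"):
        try: print(t,[(x["extent"],round(x["score"],2)) for x in env.boxes_of(t,f)[:2]])
        except Exception as e: print(t,e)
E
```

```text
pics
{'time_s': 0.0, 'joint_positions': array([ 1.11058236e+00,  2.77160115e-01, -2.79098823e-02,  1.26800418e+00,
        4.48660019e-06,  1.46742759e+00]), 'joint_velocities': array([ 3.87675420e-05,  7.30985079e-04,  2.09857908e-04,  1.97365434e-03,
        1.53815857e-04, -5.00698565e-04]), 'effort': array([-8.66939426e-04, -4.45509088e+01,  2.95201206e+01,  1.64821831e-02,
       -2.24893215e-04, -3.69079316e-06]), 'position': array([0.21797781, 0.5849511 , 0.24712917]), 'tcp_rot': array([-0.55744836, -3.09109   ,  0.00343426]), 'ft_force': array([ 0.18449797, -0.77350583,  0.09880691]), 'torque': array([-0.00684446,  0.06354651,  0.00357227]), 'opening': 1.0011440323537553} 0.017
{'fov_y': 45.113063096688016, 'cx': 323.9304072555779, 'cy': 203.2425864231189, 'origin': array([ 1.39038173, -0.68464811,  0.94274288]), 'orientation': array([0.84231028, 0.39897796, 0.86956167]), 'shot': 1}
stand [([286.5, 183.3, 397.9, 248.7], 0.75), ([421.0, 196.6, 455.6, 201.3], 0.7)]
rotor [([295.6, 183.3, 368.9, 228.0], 0.94)]
spindle [([283.1, 185.6, 398.3, 250.1], 0.74), ([425.3, 198.7, 461.1,
[... 482 characters left out ...]
02725, 'cx': 322.72679824905117, 'cy': 196.14355645463613, 'origin': array([ 0.37548342, -0.04486555,  1.26732673]), 'orientation': array([ 0.10811391, -0.07233888, -1.5625897 ]), 'shot': 2}
stand [([254.0, 148.2, 361.5, 238.4], 0.81)]
rotor [([281.2, 161.2, 347.2, 225.5], 0.62)]
spindle [([253.0, 147.9, 359.1, 236.6], 0.95), ([279.6, 162.9, 347.8, 227.7], 0.16)]
feeler [([262.8, 159.4, 286.5, 176.6], 0.68)]
thumb_peg [([260.5, 154.0, 284.4, 175.7], 0.72)]
pin_point []
post [([254.2, 145.5, 357.1, 237.9], 0.82)]
one_arm [([278.1, 163.6, 347.3, 224.7], 0.89)]
meter [([425.2, 165.5, 462.2, 217.2], 0.59)]
cells [([180.9, 202.7, 211.1, 237.4], 0.97)]
driver [([186.7, 128.9, 228.4, 165.3], 0.75)]
```

Run:
```python
import cv2
a=cv2.imread("pics/top0.png")[120:260,160:480]
cv2.imwrite("pics/top0c.png",cv2.resize(a,None,fx=2.5,fy=2.5,interpolation=cv2.INTER_CUBIC))
a=cv2.imread("pics/top0.png")[140:245,245:375]
cv2.imwrite("pics/top0d.png",cv2.resize(a,None,fx=5.5,fy=5.5,interpolation=cv2.INTER_CUBIC))
a=cv2.imread("pics/scene0.png")[170:260,270:410]
cv2.imwrite("pics/scene0c.png",cv2.resize(a,None,fx=5.5,fy=5.5,interpolation=cv2.INTER_CUBIC))
```

```text
(no output)
```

View pics/top0.png

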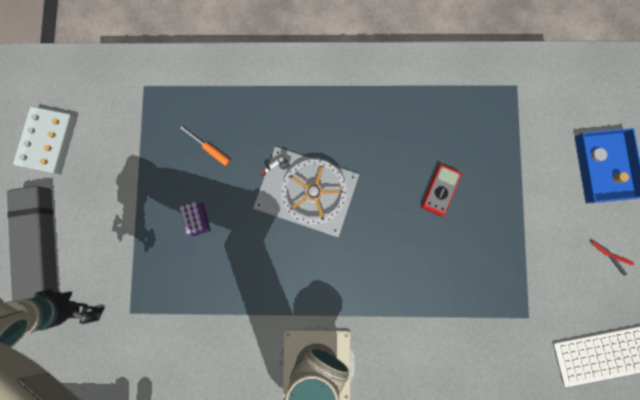

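View pics/top0d.png

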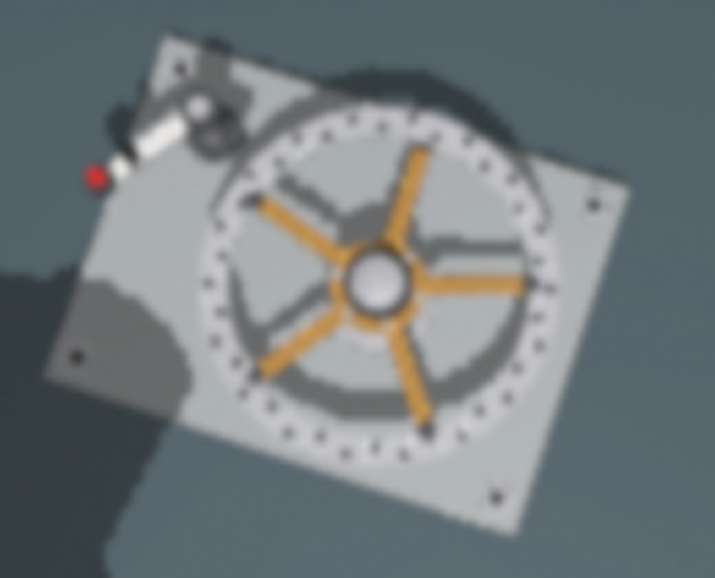

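View pics/scene0c.png

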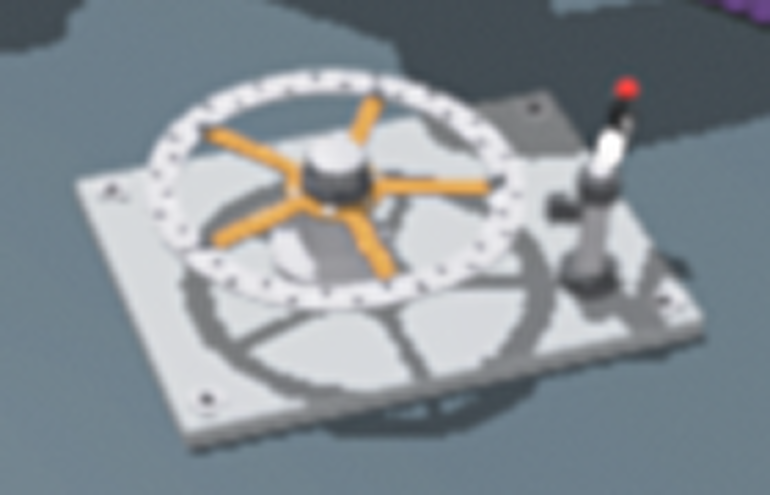

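```bash
cat > h.py <<'E'
import numpy as np
from scipy.spatial.transform import Rotation as R
def K(f):
    fl=200/np.tan(np.radians(f["fov_y"]/2)); return fl
def proj(f,P):
    p=R.from_rotvec(f["orientation"]).inv().apply(np.atleast_2d(P)-f["origin"]); fl=K(f)
    return np.c_[f["cx"]+fl*p[:,0]/-p[:,2], f["cy"]-fl*p[:,1]/-p[:,2]]
def back(f,uv,z):
    uv=np.atleast_2d(uv).astype(float); fl=K(f)
    d=np.c_[(uv[:,0]-f["cx"])/fl,-(uv[:,1]-f["cy"])/fl,-np.ones(len(uv))]
    d=R.from_rotvec(f["orientation"]).apply(d); o=np.array(f["origin"])
    return o+d*((np.asarray(z)-o[2])/d[:,2])[:,None]
E
python3 - <<'E'
from h import *
from scipy.optimize import least_squares
import pickle
T={'fov_y': 45.113063096688016, 'cx': 323.9304072555779, 'cy': 203.2425864231189, 'origin': np.array([ 1.39038173, -0.68464811,  0.94274288]), 'orientation': np.array([0.84231028, 0.39897796, 0.86956167])}
S=T
T={'fov_y': 53.86186180902725, 'cx': 322.72679824905117, 'cy': 196.14355645463613, 'origin': np.array([ 0.37548342, -0.04486555,  1.26732673]), 'orientation': np.array([ 0.10811391, -0.07233888, -1.5625897 ])}
pickle.dump((S,T),open("cams.pkl","wb"))
ct=lambda a:np.array(a)/5.5+[245,140]-.4
cs=lambda a:np.array(a)/5.5+[270,170]-.4
L=np.array([[107,173,14],[107,-117,14],[-107,-117,14],[-107,173,14],[0,0,86]])/1000
ut=ct([(170,38),(630,188),(515,535),(45,378),(378,277)])
us=cs([(708,330),(190,440),(78,182),(550,95),(337,150)])
def W(p,l):
    c,s=np.cos(p[2]),np.sin(p[2]); return np.c_[p[0]+c*l[:,0]-s*l[:,1],p[1]+s*l[:,0]+c*l[:,1],l[:,2]]
def fit(lst,p0):
    r=least_squares(lambda p:np.concatenate([(proj(f,W(p,L))-u).ravel() for f,u in lst]),p0); return r.x,r.fun
p0=[.5,0,-.3]
for l in ([(T,ut)],[(S,us)],[(T,ut),(S,us)]):
    x,fu=fit(l,p0); print(x.round(4),fu.round(1))
p=x
print("post",W(p,np.array([[.06,.125,.079],[0,.093,.064]])))
print("head top",back(T,ct([(97,178)]),[.097]),back(S,cs([(627,88)]),[.095]))
arms=back(T,ct([(420,150),(525,286),(425,418),(265,370),(262,203)]),[.064]*5)
d=arms[:,:2]-p[:2];print("arm ang",np.degrees(np.arctan2(d[:,1],d[:,0])),np.hypot(*d.T))
E
```

```text
[ 0.5284  0.0109 -0.3175] [-0.7 -0.5  0.4 -0.1  0.3  0.1 -0.1 -0.3  0.1  0.7]
[ 0.5312  0.0099 -0.3213] [ 0.1 -1.1 -0.8 -0.6 -0.2  0.4  0.4 -0.   0.4  1.4]
[ 0.5294  0.0108 -0.3191] [-0.6 -0.9  0.4 -0.3  0.3 -0.1 -0.1 -0.7  0.2  0.4 -0.  -1.7 -0.7 -1.
 -0.3  0.1  0.2 -0.4  0.3  0.9]
post [[0.62562021 0.1106231  0.079     ]
 [0.5586101  0.09906262 0.064     ]]
head top [[0.58332033 0.16595357 0.097     ]] [[0.58219509 0.16719199 0.095     ]]
arm ang [ -15.68906091  -90.48435852 -161.23873197  127.18327944   55.80952275] [0.07937822 0.08088661 0.07918658 0.0805421  0.08148554]
```

>>> send_rows(deltas=[{"delta_pos": [-4, -1.9, 0], "rotation": [0, 0, 0], "hand": 0}, {"delta_pos": [-4, -1.9, 0], "rotation": [0, 0, 0], "hand": 0}, {"delta_pos": [-4, -1.9, 0], "rotation": [0, 0, 0], "hand": 0}, {"delta_pos": [-4, -1.9, 0], "rotation": [0, 0, 0], "hand": 0}, {"delta_pos": [-4, -1.9, 0], "rotation": [0, 0, 0], "hand": 0}])

```text
time_s: 1.7
position: [0.3735, 0.4255, 0.2485]
tcp_rot: [0.557, 3.091, 0.001]
ft_force: [1.4, -0.2, -1.5]
opening: 0.147
```

>>> send_rows(deltas=[{"delta_pos": [-4, -1.9, 0], "rotation": [0, 0, 0], "hand": 0}, {"delta_pos": [-4, -1.9, 0], "rotation": [0, 0, 0], "hand": 0}, {"delta_pos": [-4, -1.9, 0], "rotation": [0, 0, 0], "hand": 0}, {"delta_pos": [-4, -1.9, 0], "rotation": [0, 0, 0], "hand": 0}, {"delta_pos": [-4, -1.9, 0], "rotation": [0, 0, 0], "hand": 0}])

```text
time_s: 2.2
position: [0.5279, 0.2664, 0.2485]
tcp_rot: [0.558, 3.091, 0.001]
ft_force: [0.7, -0.2, 0.3]
opening: 0.005
```

>>> send_rows(deltas=[{"delta_pos": [-4, -1.6, 0], "rotation": [0, 0, 0], "hand": 0}, {"delta_pos": [-4, -1.6, 0], "rotation": [0, 0, 0], "hand": 0}, {"delta_pos": [-2.7, -1.2, 0], "rotation": [0, 0, 0], "hand": 0}, {"delta_pos": [0, 0, 4.8], "rotation": [0, 0, 0], "hand": 0}, {"delta_pos": [0, 0, 4.8], "rotation": [0, 0, 0], "hand": 0}])

```text
time_s: 2.7
position: [0.6149, 0.1885, 0.1535]
tcp_rot: [0.56, 3.085, 0.004]
ft_force: [0.5, 0.2, -1.3]
opening: 0.004
```

```bash
cat > snap.py <<'E'
import sys,cv2
from bench import env
from h import *
n=sys.argv[1]
for c,(r,s) in {"scene":((120,270,240,440),4),"top":((120,250,220,380),5)}.items():
    if len(sys.argv)>2 and c not in sys.argv[2:]: continue
    f=env.grab_frame(c); a=f["color"][r[0]:r[1],r[2]:r[3],::-1]
    cv2.imwrite(f"pics/{c}{n}.png",cv2.resize(a,None,fx=s,fy=s,interpolation=cv2.INTER_CUBIC))
o=env.observe(); print(o["time_s"],o["position"].round(4),o["ft_force"].round(2),o["torque"].round(3),o["tcp_rot"].round(3))
E
python3 snap.py 1
```

```text
2.8 [0.6056 0.1875 0.1445] [-1.32  0.16 -0.71] [0.023 0.11  0.06 ] [-0.556 -3.077  0.009]
```

View pics/scene1.png

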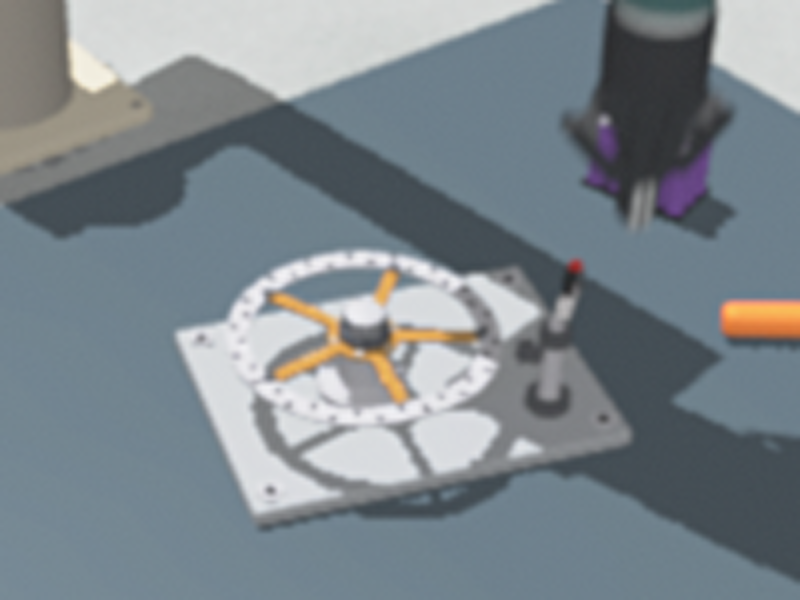

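View pics/top1.png

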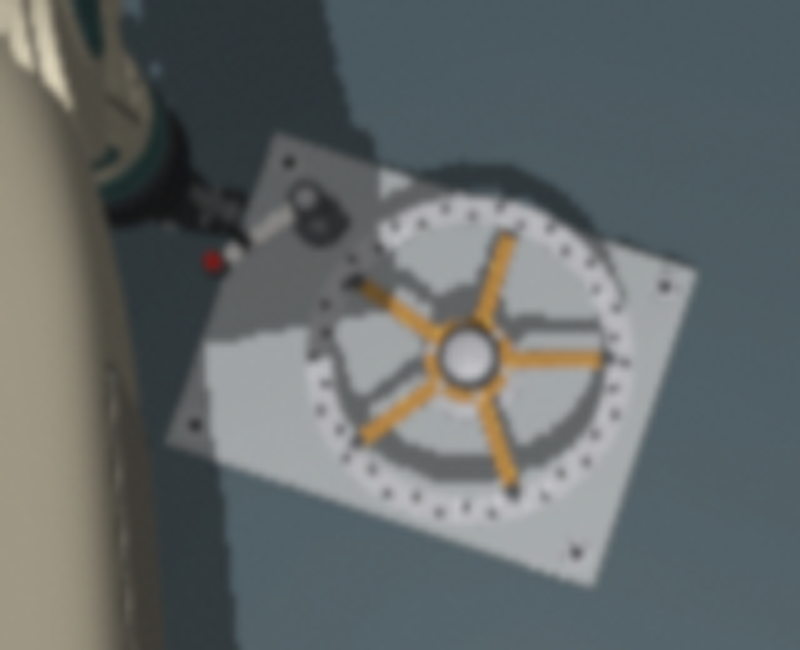

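>>> send_rows(deltas=[{"delta_pos": [0, 0, 2.2], "rotation": [0, 0, 0], "hand": 0}, {"delta_pos": [0, 0, 2], "rotation": [0, 0, 0], "hand": 0}, {"delta_pos": [0, -0.5, 0], "rotation": [0, 0, 0], "hand": 0}, {"delta_pos": [0, -0.5, 0], "rotation": [0, 0, 0], "hand": 0}, {"delta_pos": [0, 0, 0], "rotation": [0, 0, 0], "hand": 0}])

```text
time_s: 3.3
position: [0.6093, 0.1797, 0.1128]
tcp_rot: [0.558, 3.089, 0.001]
ft_force: [-0.9, -0.5, 1.6]
opening: 0.001
```

```bash
python3 snap.py 2
```

```text
3.4 [0.6094 0.18   0.1125] [0.55 0.19 0.55] [ 0.04   0.028 -0.045] [5.570e-01 3.089e+00 2.000e-03]
```

View pics/scene2.png

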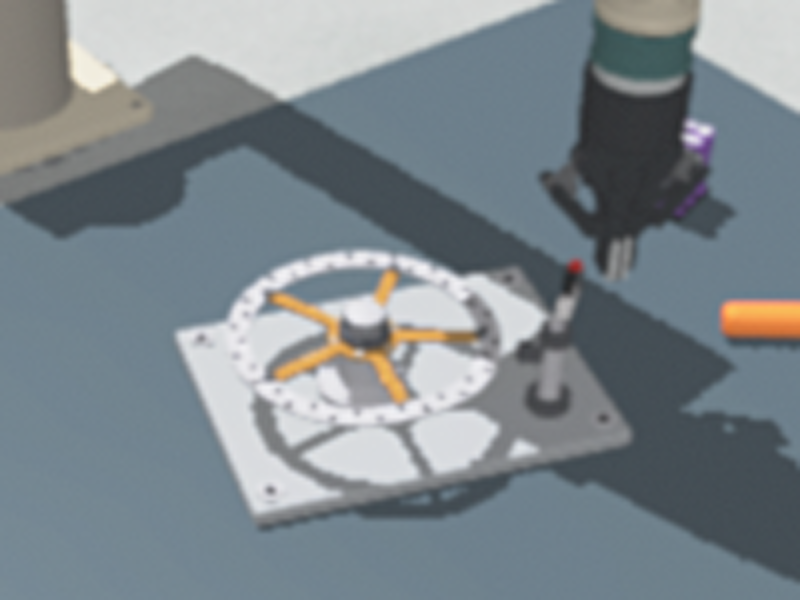

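View pics/top2.png

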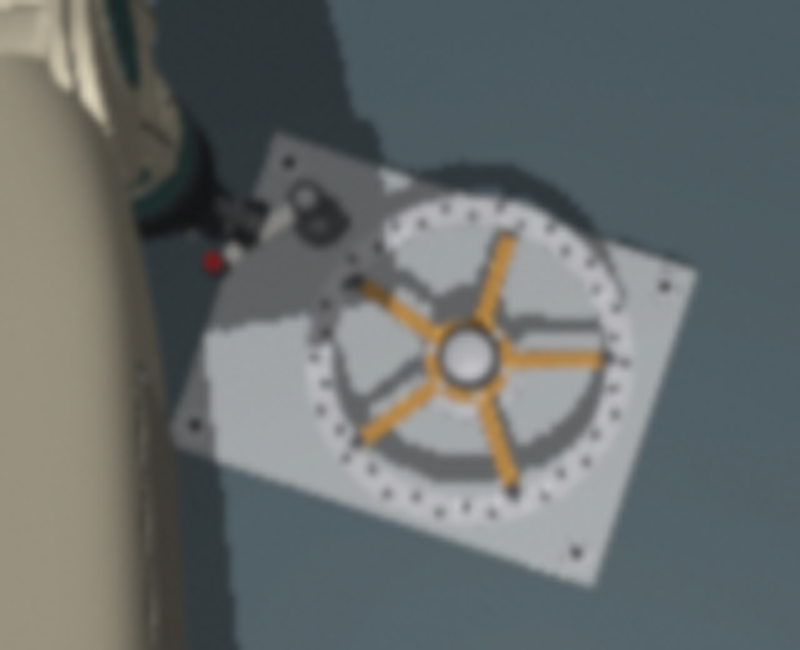

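Run:
```python
from h import *;import pickle
S,T=pickle.load(open("cams.pkl","rb"))
P=np.array([[.6094,.18,.0955],[.5977,.1472,.103],[.5977,.1472,.083],[.6256,.1106,.083],[.5843,.1645,.097],[.5843,.1645,.079]])
print(((proj(S,P)-[240,120])*4).round(0)); print(((proj(T,P)-[220,120])*5).round(0))
print(back(T,np.array([[212,262]])/5+[220,120]-.4,[.096]),back(S,np.array([[574,267]])/4+[240,120]-.4,[.095]))
```

```text
[[612. 274.]
 [570. 273.]
 [567. 295.]
 [556. 332.]
 [574. 263.]
 [572. 282.]]
[[190. 218.]
 [241. 235.]
 [246. 241.]
 [307. 196.]
 [214. 258.]
 [219. 263.]]
[[0.58338375 0.16684923 0.096     ]] [[0.58412548 0.1634096  0.095     ]]
```

>>> send_rows(deltas=[{"delta_pos": [0.3, -0.3, 0.3], "rotation": [0, 0, 0], "hand": 0}, {"delta_pos": [0, -0.3, 0], "rotation": [0, 0, 0], "hand": 0}, {"delta_pos": [0, -0.3, 0], "rotation": [0, 0, 0], "hand": 0}, {"delta_pos": [0, -0.3, 0], "rotation": [0, 0, 0], "hand": 0}, {"delta_pos": [0, -0.3, 0], "rotation": [0, 0, 0], "hand": 0}])

```text
time_s: 3.9
position: [0.6001, 0.167, 0.1073]
tcp_rot: [-0.557, -3.092, -0.001]
ft_force: [1.4, 4.2, -0.3]
opening: 0.001
```

>>> send_rows(deltas=[{"delta_pos": [0, -0.3, 0], "rotation": [0, 0, 0], "hand": 0}, {"delta_pos": [0, -0.3, 0], "rotation": [0, 0, 0], "hand": 0}, {"delta_pos": [0, -0.3, 0], "rotation": [0, 0, 0], "hand": 0}])

```text
time_s: 4.2
position: [0.5962, 0.1628, 0.1074]
tcp_rot: [-0.553, -3.089, -0.017]
ft_force: [-3.0, 14.0, 0.9]
opening: 0.001
```

>>> send_rows(deltas=[{"delta_pos": [0, -0.3, 0], "rotation": [0, 0, 0], "hand": 0}, {"delta_pos": [0, -0.3, 0], "rotation": [0, 0, 0], "hand": 0}])

```text
time_s: 4.4
position: [0.5929, 0.1576, 0.1073]
tcp_rot: [-0.552, -3.087, -0.017]
ft_force: [-4.2, 12.7, 1.7]
opening: 0.001
```

>>> send_rows(deltas=[{"delta_pos": [0.2, -0.2, 0], "rotation": [0, 0, 0], "hand": 0}, {"delta_pos": [0.15, -0.25, 0], "rotation": [0, 0, 0], "hand": 0}])

```text
time_s: 4.6
position: [0.5895, 0.1529, 0.1074]
tcp_rot: [-0.554, -3.091, -0.011]
ft_force: [0.8, 7.8, -0.8]
opening: 0.005
```

>>> send_rows(deltas=[{"delta_pos": [0.15, -0.25, 0], "rotation": [0, 0, 0], "hand": 0}, {"delta_pos": [0.12, -0.25, 0], "rotation": [0, 0, 0], "hand": 0}])

```text
time_s: 4.8
position: [0.5862, 0.1484, 0.1075]
tcp_rot: [0.555, 3.092, 0.009]
ft_force: [1.5, 5.4, -1.0]
opening: -0.001
```

```bash
python3 snap.py 3
```

```text
4.9 [0.5859 0.1478 0.1075] [ 1.47  5.3  -0.64] [ 1.071 -0.136 -0.021] [0.556 3.092 0.007]
```

View pics/scene3.png

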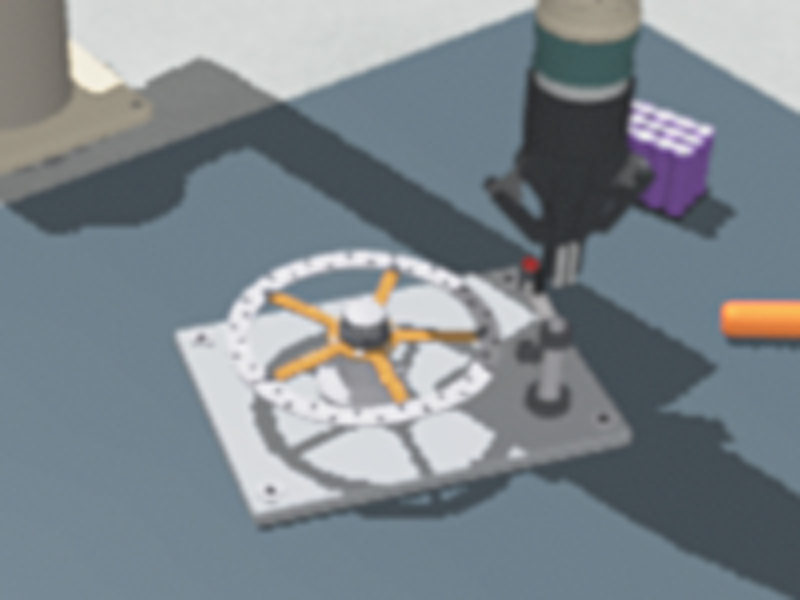

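View pics/top3.png

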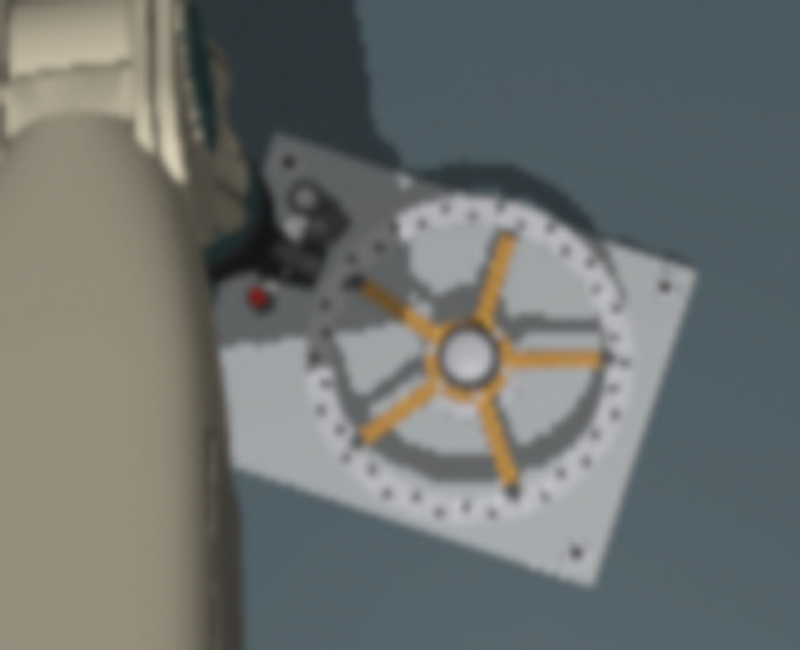

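>>> send_rows(deltas=[{"delta_pos": [0, -0.3, 0], "rotation": [0, 0, 0], "hand": 0}, {"delta_pos": [0, -0.3, 0], "rotation": [0, 0, 0], "hand": 0}, {"delta_pos": [-0.04, -0.3, 0], "rotation": [0, 0, 0], "hand": 0}])

```text
time_s: 5.2
position: [0.5826, 0.1399, 0.1073]
tcp_rot: [-0.555, -3.091, -0.009]
ft_force: [-0.4, 7.0, 0.6]
opening: -0.001
```

>>> send_rows(deltas=[{"delta_pos": [-0.06, -0.3, 0], "rotation": [0, 0, 0], "hand": 0}, {"delta_pos": [-0.07, -0.3, 0], "rotation": [0, 0, 0], "hand": 0}])

```text
time_s: 5.4
position: [0.5812, 0.1337, 0.1072]
tcp_rot: [-0.555, -3.089, -0.009]
ft_force: [-2.0, 6.9, 0.4]
opening: 0.002
```

```bash
python3 snap.py 4 top
```

```text
5.45 [0.5811 0.133  0.1072] [-0.8   5.1   1.15] [ 1.092  0.161 -0.075] [-0.556 -3.09  -0.007]
```

View pics/top4.png

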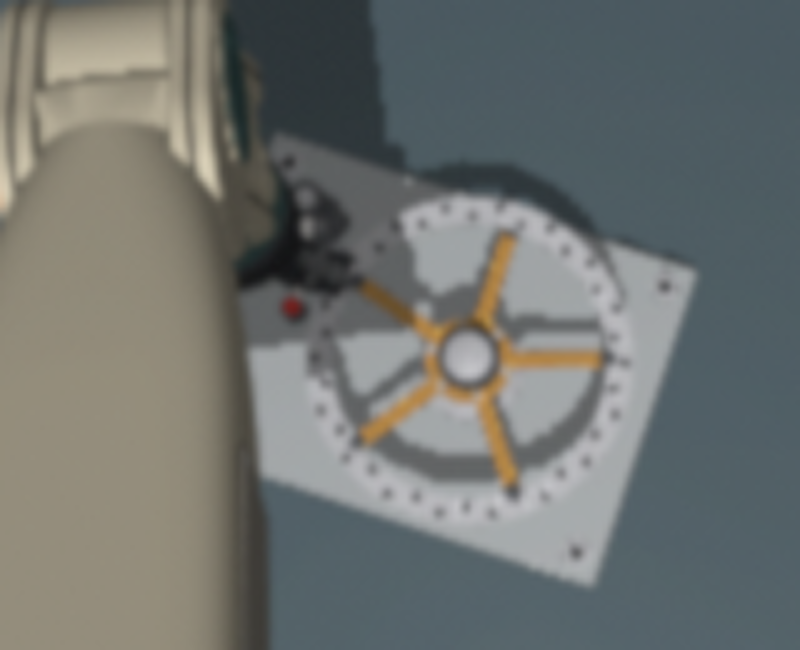

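Run:
```python
from h import *;import pickle
S,T=pickle.load(open("cams.pkl","rb"))
for c in [(259,298),(292,308)]:
    b=back(T,np.array([c])/5+[220,120]-.4,[.096])[0]; d=b[:2]-[.6256,.1106]; print(b,np.degrees(np.arctan2(d[1],d[0]))%360,np.hypot(*d))
P=np.array([[.5586,.0991,.096]]);print((proj(T,P)-[220,120]+.4)*5,(proj(S,P)-[240,120]+.4)*4)
```

```text
[0.56144441 0.13779919 0.096     ] 157.025155704995 0.06968310694338117
[0.55542034 0.11768705 0.096     ] 174.2335697588106 0.07053658860671329
[[322.82715404 302.91221026]] [[486.00189442 279.19529298]]
```

>>> send_rows(deltas=[{"delta_pos": [-0.1, -0.3, 0], "rotation": [0, 0, 0], "hand": 0}, {"delta_pos": [-0.12, -0.3, 0], "rotation": [0, 0, 0], "hand": 0}, {"delta_pos": [-0.12, -0.25, 0], "rotation": [0, 0, 0], "hand": 0}])

```text
time_s: 5.75
position: [0.5813, 0.1243, 0.1072]
tcp_rot: [-0.555, -3.089, -0.008]
ft_force: [-1.3, 6.5, 1.4]
opening: 0.002
```

>>> send_rows(deltas=[{"delta_pos": [-0.05, -0.1, 0], "rotation": [0, 0, 0], "hand": 0}, {"delta_pos": [0, 0, 0], "rotation": [0, 0, 0], "hand": 0}])

```text
time_s: 5.95
position: [0.5814, 0.1228, 0.1072]
tcp_rot: [-0.556, -3.089, -0.006]
ft_force: [-1.3, 5.5, 1.2]
opening: -0.0
```

>>> send_rows(deltas=[{"delta_pos": [-0.05, -0.1, 0], "rotation": [0, 0, 0], "hand": 0}, {"delta_pos": [0, 0, 0], "rotation": [0, 0, 0], "hand": 0}])

```text
time_s: 6.15
position: [0.5814, 0.1221, 0.1072]
tcp_rot: [-0.555, -3.089, -0.007]
ft_force: [-2.2, 5.9, 0.9]
opening: 0.0
```

```bash
python3 snap.py 5
```

```text
6.25 [0.5815 0.1221 0.1072] [-2.48  6.06  0.48] [1.232 0.382 0.004] [-0.555 -3.089 -0.007]
```

View pics/top5.png

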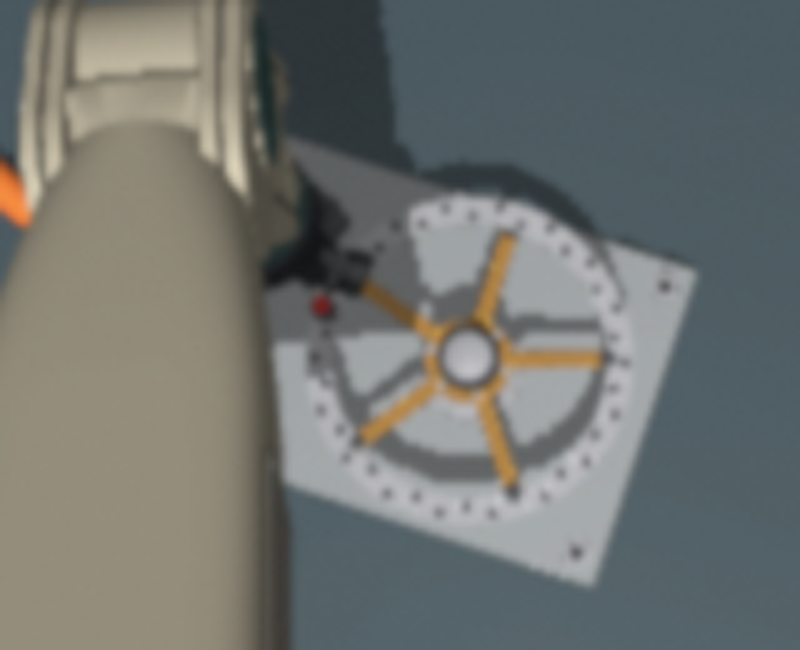

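View pics/scene5.png

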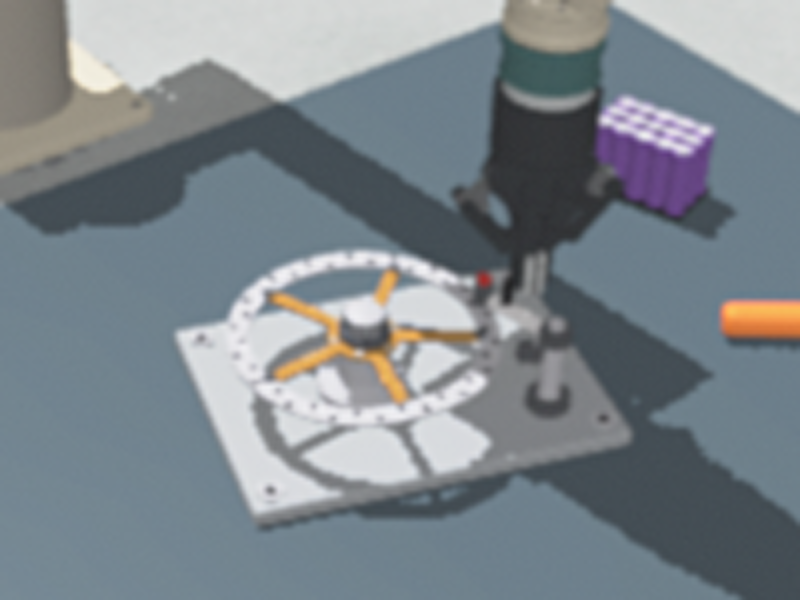

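>>> send_rows(deltas=[{"delta_pos": [-0.05, -0.12, 0], "rotation": [0, 0, 0], "hand": 0}, {"delta_pos": [0, 0, 0], "rotation": [0, 0, 0], "hand": 0}])

```text
time_s: 6.45
position: [0.5814, 0.1218, 0.1072]
tcp_rot: [-0.554, -3.089, -0.011]
ft_force: [-2.3, 9.1, 1.9]
opening: -0.0
```

>>> send_rows(deltas=[{"delta_pos": [-0.05, -0.12, 0], "rotation": [0, 0, 0], "hand": 0}, {"delta_pos": [0, 0, 0], "rotation": [0, 0, 0], "hand": 0}])

```text
time_s: 6.65
position: [0.5815, 0.1215, 0.1073]
tcp_rot: [-0.553, -3.088, -0.015]
ft_force: [-2.4, 11.4, 1.7]
opening: -0.003
```

>>> send_rows(deltas=[{"delta_pos": [-0.05, -0.12, 0], "rotation": [0, 0, 0], "hand": 0}, {"delta_pos": [0, 0, 0], "rotation": [0, 0, 0], "hand": 0}])

```text
time_s: 6.85
position: [0.5814, 0.1212, 0.1073]
tcp_rot: [-0.552, -3.088, -0.019]
ft_force: [-2.5, 13.9, 0.8]
opening: -0.004
```

>>> send_rows(deltas=[{"delta_pos": [0, 0.5, 0], "rotation": [0, 0, 0], "hand": 0}, {"delta_pos": [0, 1.5, 0], "rotation": [0, 0, 0], "hand": 0}, {"delta_pos": [0, 0.5, -3], "rotation": [0, 0, 0], "hand": 0}, {"delta_pos": [0, 0, -4], "rotation": [0, 0, 0], "hand": 0}, {"delta_pos": [0, 0, 0], "rotation": [0, 0, 0], "hand": 0}])

```text
time_s: 7.35
position: [0.5962, 0.1406, 0.1836]
tcp_rot: [0.555, 3.081, 0.004]
ft_force: [0.9, 0.4, 0.9]
opening: 0.001
```

```bash
cat > st.py <<'E'
from bench import env
from h import *
import sys
o=env.observe(); M=R.from_rotvec(o["tcp_rot"])
C=np.array([.5294,.0108])
d=o["position"][:2]-C; r=np.hypot(*d); a=np.arctan2(d[1],d[0]); tx=M.apply([1,0,0]); 
t=np.array([-np.sin(a),np.cos(a)]); 
print("t",o["time_s"],"pos",o["position"].round(4),"r",r.round(4),"ang",np.degrees(a).round(1),"toolx",np.degrees(np.arctan2(tx[1],tx[0])).round(1),"tilt",np.degrees(np.arccos(-M.apply([0,0,1])[2])).round(2),"Ft",(o["ft_force"][:2]@t).round(2),"Fr",(o["ft_force"][:2]@d/r).round(2),"q6",o["joint_positions"][5].round(3))
for g in sys.argv[1:]:
    tgt=np.array(eval(g)); print("tooldelta cm",(100*M.inv().apply(tgt-o["position"])).round(2))
E
python3 snap.py 6; python3 st.py "[.4732,.0317,.167]"
```

```text
7.45 [0.593  0.14   0.1789] [-0.31  0.24 -0.38] [-0.005  0.05  -0.005] [5.570e-01 3.088e+00 1.000e-03]
t 7.45 pos [0.593  0.14   0.1789] r 0.144 ang 63.8 toolx 159.6 tilt 0.21 Ft 0.38 Fr 0.08 q6 0.483
tooldelta cm [  7.45 -14.33   1.14]
```

View pics/top6.png

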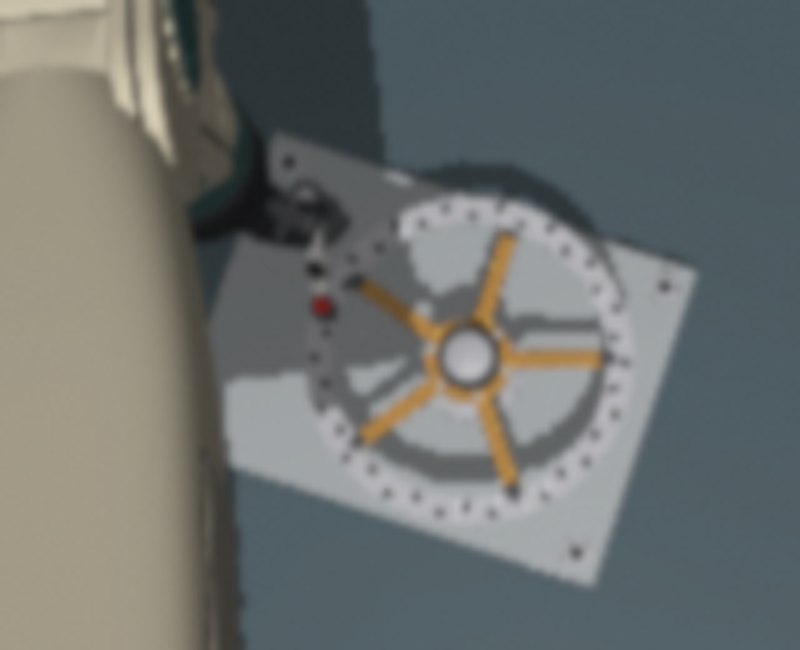

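View pics/scene6.png

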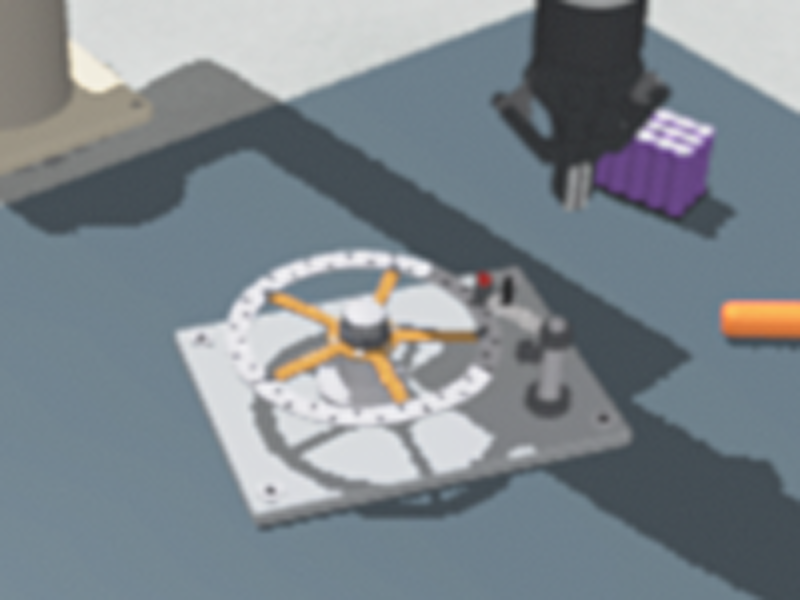

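>>> send_rows(deltas=[{"delta_pos": [1.9, -3.6, 0], "rotation": [0, 0, 0], "hand": 0}, {"delta_pos": [1.9, -3.6, 0], "rotation": [0, 0, 0], "hand": 0}, {"delta_pos": [1.9, -3.6, 0.5], "rotation": [0, 0, 0], "hand": 0}, {"delta_pos": [1.75, -3.5, 0.6], "rotation": [0, 0, 0], "hand": 0}, {"delta_pos": [0, 0, 0], "rotation": [0, 0, 0], "hand": 0}])

```text
time_s: 7.95
position: [0.465, 0.0299, 0.1629]
tcp_rot: [-0.561, -3.081, 0.004]
ft_force: [-0.3, 0.5, -1.1]
opening: -0.001
```

```bash
python3 snap.py 7; python3 st.py "[.4732,.0317,.068]"
```

```text
8.05 [0.4701 0.0313 0.1649] [0.36 0.86 0.31] [-0.025  0.004  0.043] [-0.559 -3.089  0.   ]
t 8.05 pos [0.4701 0.0313 0.1649] r 0.0627 ang 161.0 toolx 159.5 tilt 0.14 Ft -0.93 Fr -0.06 q6 0.287
tooldelta cm [-0.3   0.15  9.69]
```

View pics/scene7.png

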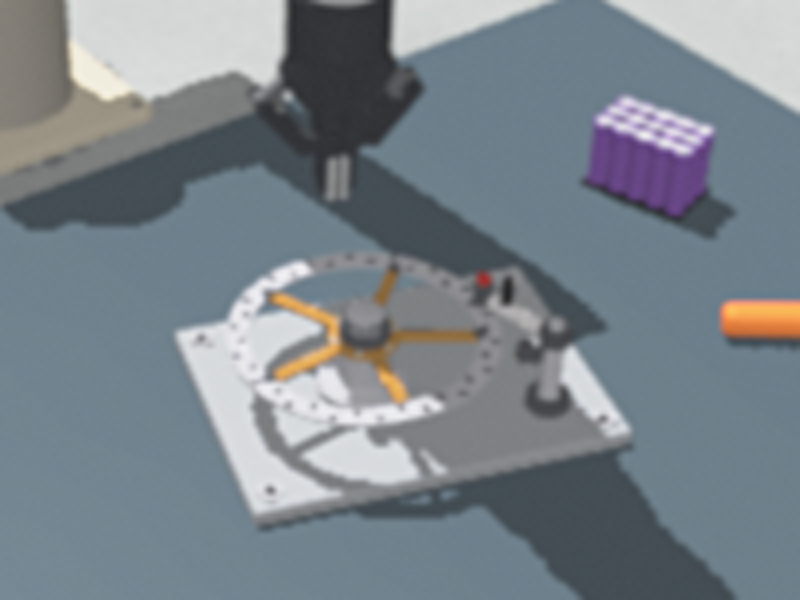

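View pics/top7.png

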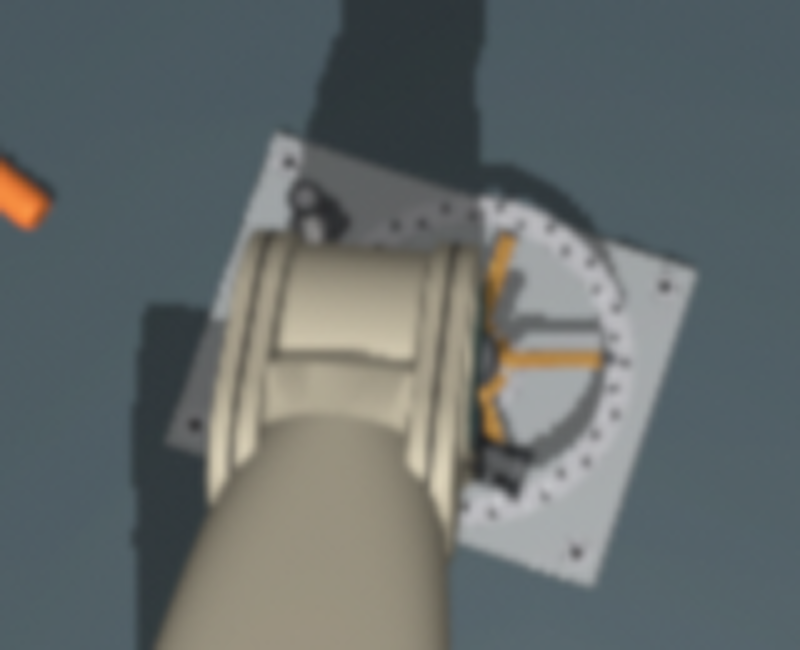

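>>> send_rows(deltas=[{"delta_pos": [-0.25, 0.1, 3], "rotation": [0, 0, 0], "hand": 0}, {"delta_pos": [0, 0, 2.7], "rotation": [0, 0, 0], "hand": 0}, {"delta_pos": [0, 0, 2], "rotation": [0, 0, 0], "hand": 0}, {"delta_pos": [0, 0, 2], "rotation": [0, 0, 0], "hand": 0}, {"delta_pos": [0, 0, 0], "rotation": [0, 0, 0], "hand": 0}])

```text
time_s: 8.55
position: [0.4727, 0.0324, 0.0665]
tcp_rot: [-0.555, -3.086, 0.001]
ft_force: [-0.5, 1.1, 0.5]
opening: 0.001
```

```bash
python3 snap.py 8 scene; python3 st.py
```

```text
8.6 [0.4738 0.0323 0.068 ] [-0.15 -0.34  0.19] [ 0.028 -0.005 -0.007] [-0.556 -3.089  0.   ]
t 8.6 pos [0.4738 0.0323 0.068 ] r 0.0596 ang 158.9 toolx 159.6 tilt 0.19 Ft 0.38 Fr 0.02 q6 0.288
```

View pics/scene8.png

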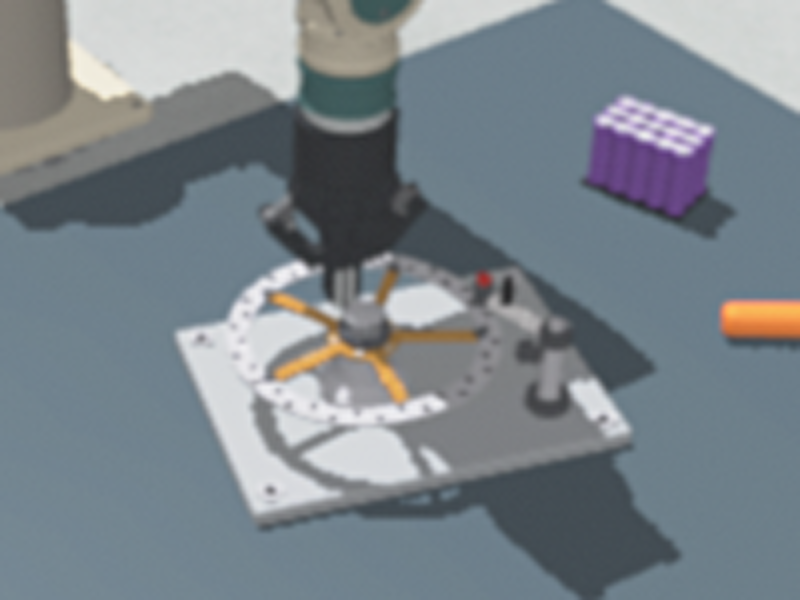

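>>> send_rows(deltas=[{"delta_pos": [-0.013, -0.4, 0], "rotation": [0, 0, -3.82], "hand": 0}, {"delta_pos": [-0.013, -0.4, 0], "rotation": [0, 0, -3.82], "hand": 0}, {"delta_pos": [-0.013, -0.4, 0], "rotation": [0, 0, -3.82], "hand": 0}, {"delta_pos": [-0.013, -0.4, 0], "rotation": [0, 0, -3.82], "hand": 0}, {"delta_pos": [-0.013, -0.4, 0], "rotation": [0, 0, -3.82], "hand": 0}])

```text
time_s: 9.1
position: [0.4724, 0.0123, 0.0708]
tcp_rot: [0.032, 3.138, 0.0]
ft_force: [0.1, 1.8, 0.3]
opening: -0.004
```

```bash
python3 st.py
```

```text
t 9.1 pos [0.4724 0.0123 0.0708] r 0.057 ang 178.5 toolx 178.8 tilt 0.17 Ft -1.84 Fr -0.04 q6 -0.091
```

>>> send_rows(deltas=[{"delta_pos": [0, -0.4, 0], "rotation": [0, 0, -3.82], "hand": 0}, {"delta_pos": [0, -0.4, 0], "rotation": [0, 0, -3.82], "hand": 0}, {"delta_pos": [0, -0.4, 0], "rotation": [0, 0, -3.82], "hand": 0}])

```text
time_s: 9.4
position: [0.473, 0.0004, 0.0709]
tcp_rot: [-0.282, 3.126, 0.0]
ft_force: [-0.2, 0.8, -0.3]
opening: -0.003
```

```bash
python3 st.py
```

```text
t 9.4 pos [4.73e-01 4.00e-04 7.09e-02] r 0.0573 ang -169.5 toolx -169.7 tilt 0.18 Ft -0.85 Fr 0.02 q6 -0.316
```

>>> send_rows(deltas=[{"delta_pos": [0, -0.4, 0], "rotation": [0, 0, -3.82], "hand": 0}, {"delta_pos": [0, -0.4, 0], "rotation": [0, 0, -3.82], "hand": 0}, {"delta_pos": [0, -0.4, 0], "rotation": [0, 0, -3.82], "hand": 0}])

```text
time_s: 9.7
position: [0.4759, -0.0113, 0.0708]
tcp_rot: [-0.593, 3.082, -0.0]
ft_force: [0.7, 0.3, 0.2]
opening: -0.0
```

```bash
python3 st.py
```

```text
t 9.7 pos [ 0.4759 -0.0113  0.0708] r 0.0579 ang -157.6 toolx -158.2 tilt 0.17 Ft 0.01 Fr -0.78 q6 -0.54
```

>>> send_rows(deltas=[{"delta_pos": [0, -0.4, 0.1], "rotation": [0, 0, -3.82], "hand": 0}, {"delta_pos": [0, -0.4, 0.1], "rotation": [0, 0, -3.82], "hand": 0}, {"delta_pos": [0, -0.4, 0.1], "rotation": [0, 0, -3.82], "hand": 0}])

```text
time_s: 10.0
position: [0.4809, -0.0222, 0.0678]
tcp_rot: [-0.898, 3.008, -0.001]
ft_force: [-0.7, 0.9, 0.9]
opening: -0.002
```

```bash
python3 st.py
```

```text
t 10.0 pos [ 0.4809 -0.0222  0.0678] r 0.0587 ang -145.8 toolx -146.8 tilt 0.15 Ft -1.13 Fr 0.03 q6 -0.761
```

>>> send_rows(deltas=[{"delta_pos": [0, -0.4, 0], "rotation": [0, 0, -3.82], "hand": 0}, {"delta_pos": [0, -0.4, 0], "rotation": [0, 0, -3.82], "hand": 0}, {"delta_pos": [0, -0.4, 0], "rotation": [0, 0, -3.82], "hand": 0}])

```text
time_s: 10.3
position: [0.488, -0.0317, 0.0677]
tcp_rot: [-1.194, 2.904, -0.001]
ft_force: [0.5, 1.2, 0.9]
opening: -0.002
```

```bash
python3 st.py
```

```text
t 10.3 pos [ 0.488  -0.0317  0.0677] r 0.0594 ang -134.2 toolx -135.3 tilt 0.13 Ft -0.52 Fr -1.21 q6 -0.978
```

>>> send_rows(deltas=[{"delta_pos": [0, -0.4, 0], "rotation": [0, 0, -3.82], "hand": 0}, {"delta_pos": [0, -0.4, 0], "rotation": [0, 0, -3.82], "hand": 0}, {"delta_pos": [0, -0.4, 0], "rotation": [0, 0, -3.82], "hand": 0}])

```text
time_s: 10.6
position: [0.4965, -0.0395, 0.0676]
tcp_rot: [-1.478, 2.77, -0.0]
ft_force: [-1.5, 1.6, 0.5]
opening: -0.005
```

```bash
python3 st.py; python3 snap.py 9
```

```text
t 10.6 pos [ 0.4965 -0.0395  0.0676] r 0.0601 ang -123.2 toolx -123.8 tilt 0.1 Ft -2.13 Fr -0.54 q6 -1.19
10.7 [ 0.4971 -0.0399  0.0676] [0.28 0.41 0.27] [ 0.002  0.03  -0.01 ] [-1.473e+00  2.772e+00 -2.000e-03]
```

View pics/scene9.png

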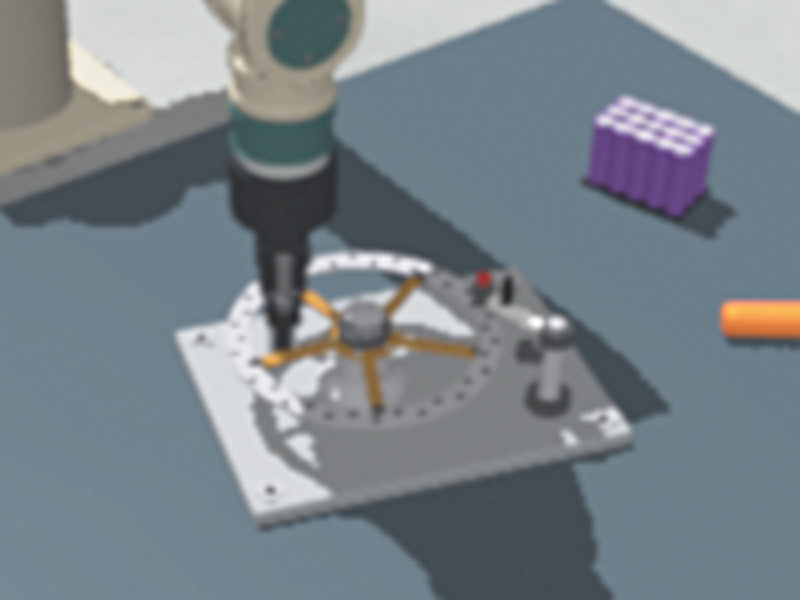

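Add to st.py:
```python
T=o["torque"]; F=np.array([-T[1],T[0]])/.2
print("   FROM TORQUE Ft",(F@t).round(2),"Fr",(F@d/r).round(2))
```

```text
(no output)
```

>>> send_rows(deltas=[{"delta_pos": [0, -0.4, 0], "rotation": [0, 0, -3.82], "hand": 0}, {"delta_pos": [0, -0.4, 0], "rotation": [0, 0, -3.82], "hand": 0}])

```text
time_s: 10.9
position: [0.5018, -0.0435, 0.067]
tcp_rot: [1.658, -2.668, -0.002]
ft_force: [-1.9, 2.0, 1.3]
opening: 0.003
```

```bash
python3 st.py
```

```text
t 10.9 pos [ 0.5018 -0.0435  0.067 ] r 0.0609 ang -116.9 toolx -116.3 tilt 0.07 Ft -2.64 Fr -0.93 q6 -1.327
   FROM TORQUE Ft -3.54 Fr 0.06
```

>>> send_rows(deltas=[{"delta_pos": [0, -0.4, 0], "rotation": [0, 0, -3.82], "hand": 0}, {"delta_pos": [0, -0.4, 0], "rotation": [0, 0, -3.82], "hand": 0}])

```text
time_s: 11.1
position: [0.5078, -0.0465, 0.0667]
tcp_rot: [1.831, -2.55, -0.005]
ft_force: [-5.6, 2.4, 3.8]
opening: -0.001
```

```bash
python3 st.py
```

```text
t 11.1 pos [ 0.5078 -0.0465  0.0667] r 0.0613 ang -110.7 toolx -108.7 tilt 0.22 Ft -6.11 Fr -0.24 q6 -1.464
   FROM TORQUE Ft -6.15 Fr 0.26
```

>>> send_rows(deltas=[{"delta_pos": [0, -0.4, 0], "rotation": [0, 0, -3.82], "hand": 0}, {"delta_pos": [0, -0.4, 0], "rotation": [0, 0, -3.82], "hand": 0}])

```text
time_s: 11.3
position: [0.5142, -0.0489, 0.0664]
tcp_rot: [1.995, -2.421, -0.007]
ft_force: [-7.5, 1.3, 5.7]
opening: 0.0
```

```bash
python3 st.py
```

```text
t 11.3 pos [ 0.5142 -0.0489  0.0664] r 0.0616 ang -104.3 toolx -101.0 tilt 0.36 Ft -7.59 Fr 0.65 q6 -1.598
   FROM TORQUE Ft -7.34 Fr 0.53
```

>>> send_rows(deltas=[{"delta_pos": [0, -0.4, 0], "rotation": [0, 0, -3.82], "hand": 0}, {"delta_pos": [0, -0.4, 0], "rotation": [0, 0, -3.82], "hand": 0}])

```text
time_s: 11.5
position: [0.5214, -0.0504, 0.0663]
tcp_rot: [2.151, -2.282, -0.008]
ft_force: [-8.8, 0.1, 6.0]
opening: 0.001
```

```bash
python3 st.py
```

```text
t 11.5 pos [ 0.5214 -0.0504  0.0663] r 0.0617 ang -97.4 toolx -93.4 tilt 0.43 Ft -8.74 Fr 1.01 q6 -1.73
   FROM TORQUE Ft -8.32 Fr 0.45
```

>>> send_rows(deltas=[{"delta_pos": [0, -0.3, -0.05], "rotation": [0, 0, -2.86], "hand": 0}, {"delta_pos": [0, -0.3, 0], "rotation": [0, 0, -2.86], "hand": 0}])

```text
time_s: 11.7
position: [0.5274, -0.0508, 0.0665]
tcp_rot: [2.261, -2.173, -0.008]
ft_force: [-6.9, -0.6, 3.1]
opening: -0.003
```

```bash
python3 st.py
```

```text
t 11.7 pos [ 0.5274 -0.0508  0.0665] r 0.0616 ang -91.8 toolx -87.7 tilt 0.42 Ft -6.83 Fr 0.84 q6 -1.828
   FROM TORQUE Ft -7.14 Fr 0.85
```

>>> send_rows(deltas=[{"delta_pos": [0, -0.3, -0.05], "rotation": [0, 0, -2.86], "hand": 0}, {"delta_pos": [0, -0.3, 0], "rotation": [0, 0, -2.86], "hand": 0}])

```text
time_s: 11.9
position: [0.5336, -0.0506, 0.0668]
tcp_rot: [2.367, -2.058, -0.007]
ft_force: [-5.9, -1.8, -0.2]
opening: -0.001
```

```bash
python3 st.py
```

```text
t 11.9 pos [ 0.5336 -0.0506  0.0668] r 0.0615 ang -86.1 toolx -82.0 tilt 0.4 Ft -5.97 Fr 1.35 q6 -1.924
   FROM TORQUE Ft -5.9 Fr 0.59
```

>>> send_rows(deltas=[{"delta_pos": [0, -0.3, 0], "rotation": [0, 0, -2.86], "hand": 0}, {"delta_pos": [0, -0.3, 0], "rotation": [0, 0, -2.86], "hand": 0}])

```text
time_s: 12.1
position: [0.5403, -0.0496, 0.0669]
tcp_rot: [2.468, -1.938, -0.006]
ft_force: [-4.7, -0.4, -0.6]
opening: 0.001
```

```bash
python3 st.py
```

```text
t 12.1 pos [ 0.5403 -0.0496  0.0669] r 0.0614 ang -79.7 toolx -76.3 tilt 0.31 Ft -4.66 Fr -0.44 q6 -2.02
   FROM TORQUE Ft -4.83 Fr -0.18
```

>>> send_rows(deltas=[{"delta_pos": [0, -0.3, 0], "rotation": [0, 0, -2.86], "hand": 0}, {"delta_pos": [0, -0.3, 0], "rotation": [0, 0, -2.86], "hand": 0}])

```text
time_s: 12.3
position: [0.547, -0.048, 0.067]
tcp_rot: [2.563, -1.813, -0.004]
ft_force: [-2.9, 0.9, -1.7]
opening: -0.002
```

```bash
python3 st.py
```

```text
t 12.3 pos [ 0.547 -0.048  0.067] r 0.0614 ang -73.3 toolx -70.6 tilt 0.21 Ft -2.49 Fr -1.73 q6 -2.115
   FROM TORQUE Ft -2.51 Fr -0.55
```

>>> send_rows(deltas=[{"delta_pos": [0, -0.3, 0], "rotation": [0, 0, -2.86], "hand": 0}, {"delta_pos": [0, -0.3, 0], "rotation": [0, 0, -2.86], "hand": 0}])

```text
time_s: 12.5
position: [0.5539, -0.046, 0.0676]
tcp_rot: [2.651, -1.684, -0.001]
ft_force: [-1.4, -0.5, -1.6]
opening: 0.0
```

```bash
python3 st.py
```

```text
t 12.5 pos [ 0.5539 -0.046   0.0676] r 0.0619 ang -66.6 toolx -64.8 tilt 0.07 Ft -1.45 Fr -0.1 q6 -2.209
   FROM TORQUE Ft -1.34 Fr -0.14
```

>>> send_rows(deltas=[{"delta_pos": [0, -0.3, 0], "rotation": [0, 0, -2.86], "hand": 0}, {"delta_pos": [0, -0.3, 0], "rotation": [0, 0, -2.86], "hand": 0}])

```text
time_s: 12.7
position: [0.56, -0.0434, 0.0679]
tcp_rot: [2.732, -1.55, 0.001]
ft_force: [-0.8, 1.2, -0.7]
opening: 0.001
```

```bash
python3 st.py
```

```text
t 12.7 pos [ 0.56   -0.0434  0.0679] r 0.0623 ang -60.5 toolx -59.1 tilt 0.05 Ft -0.06 Fr -1.47 q6 -2.302
   FROM TORQUE Ft -0.48 Fr -0.13
```

>>> send_rows(deltas=[{"delta_pos": [0, -0.3, 0], "rotation": [0, 0, -2.86], "hand": 0}, {"delta_pos": [0, -0.3, 0], "rotation": [0, 0, -2.86], "hand": 0}])

```text
time_s: 12.9
position: [0.5653, -0.0402, 0.0681]
tcp_rot: [2.806, -1.412, 0.002]
ft_force: [-0.4, -0.7, 0.3]
opening: -0.006
```

```bash
python3 st.py; python3 snap.py 10
```

```text
t 12.9 pos [ 0.5653 -0.0402  0.0681] r 0.0624 ang -54.9 toolx -53.4 tilt 0.07 Ft -0.78 Fr 0.33 q6 -2.394
   FROM TORQUE Ft -0.77 Fr 0.16
13.0 [ 0.5658 -0.0401  0.0682] [ 0.47 -0.14  0.16] [-0.028 -0.047  0.001] [-2.805  1.414 -0.003]
```

View pics/scene10.png

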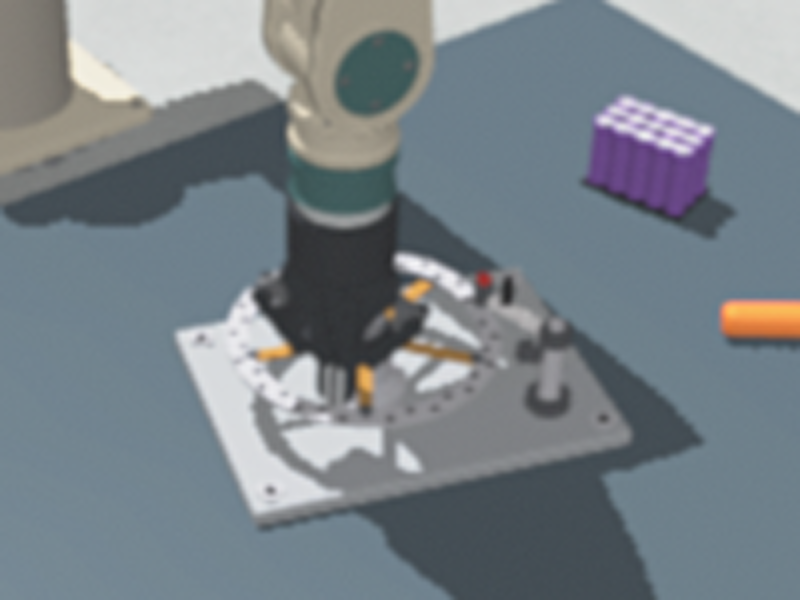

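View pics/top10.png

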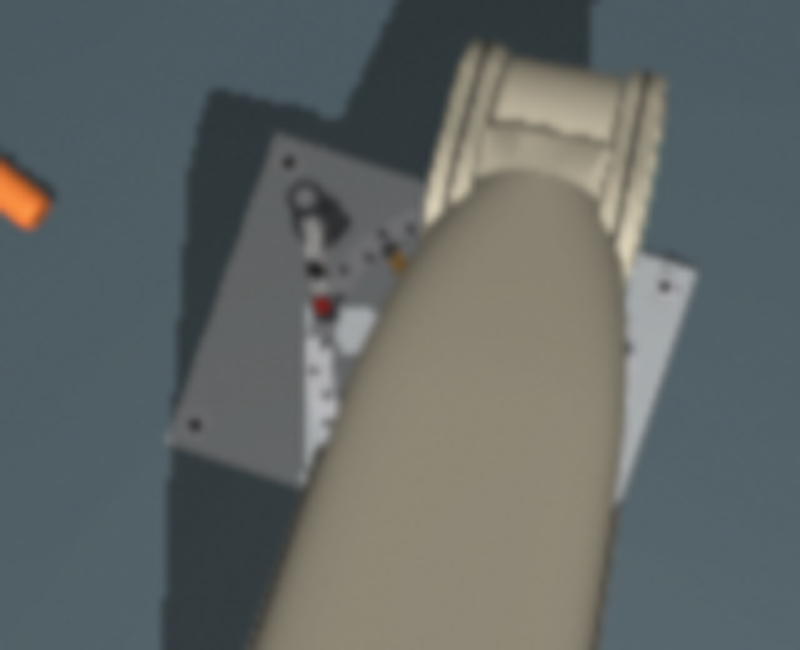

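```bash
cat > rot.py <<'E'
import cv2,sys,pickle
from h import *
S,T=pickle.load(open("cams.pkl","rb"))
def fit(fn,cam,off,s,C=(.5294,.0108)):
    im=cv2.imread(fn); hsv=cv2.cvtColor(im,cv2.COLOR_BGR2HSV)
    m=((hsv[...,0]>8)&(hsv[...,0]<25)&(hsv[...,1]>110)&(hsv[...,2]>60)).astype(np.uint8)
    # limit to window disc
    best=[]
    for dx in np.arange(-3,3.1,1)/1e3:
     for dy in np.arange(-3,3.1,1)/1e3:
      for a in np.arange(0,72,1.0):
        sc=0;can=np.zeros_like(m)
        for k in range(5):
            t=np.radians(a+72*k);u=np.array([np.cos(t),np.sin(t)]);n=np.array([-u[1],u[0]])
            q=[np.r_[np.array(C)+[dx,dy]+u*r+n*w,.064] for r,w in((.03,.005),(.083,.005),(.083,-.005),(.03,-.005))]
            p=(proj(cam,np.array(q))-off+.5)*s-.5
            cv2.fillPoly(can,[np.round(p).astype(int)],1)
        sc=(can&m).sum()-.0*can.sum(); best.append((int(sc),a,dx,dy))
    best.sort(reverse=True); return best
fn=sys.argv[1]; cam=S if "scene" in fn else T
b=fit(fn,cam,np.array([240,120]) if cam is S else np.array([220,120]),4 if cam is S else 5)
print(b[:6]); w=np.array(b[:40]); print("mean",w[:,1].mean(),w[:,2:].mean(0))
E
for f in scene7 top6 top1 scene9 scene10; do echo $f; python3 rot.py pics/$f.png; done
```

```text
scene7
[(2435, np.float64(55.0), np.float64(-0.002), np.float64(0.0)), (2413, np.float64(54.0), np.float64(-0.001), np.float64(0.0)), (2399, np.float64(55.0), np.float64(-0.002), np.float64(-0.001)), (2395, np.float64(54.0), np.float64(-0.001), np.float64(0.001)), (2383, np.float64(55.0), np.float64(-0.001), np.float64(0.0)), (2383, np.float64(54.0), np.float64(-0.002), np.float64(0.0))]
mean 54.55 [-1.5e-03 -7.5e-05]
top6
[(4986, np.float64(55.0), np.float64(-0.001), np.float64(0.001)), (4980, np.float64(55.0), np.float64(-0.002), np.float64(0.001)), (4958, np.float64(55.0), np.float64(0.0), np.float64(0.001)), (4948, np.float64(55.0), np.float64(-0.001), np.float64(0.002)), (4920, np.float64(55.0), np.float64(0.0), np.float64(0.002)), (4917, np.float64(55.0), np.float64(-0.002), np.float64(0.002))]
mean 55.125 [-0.000925  0.00135 ]
top1
[(4932, np.float64(55.0), np.float64(-0.001), np.float64(0.001)), (4924, np.float64(55.0), np.float64(-0.002), np.float64(0.001)), (4909, np.float64(55.0), np.float64(0.0), np.float64(0.001)), (4898, np.float64(55.0), np.float64(-0.001), np.float64(
[... 338 characters left out ...]
at64(-0.002), np.float64(-0.001)), (1926, np.float64(40.0), np.float64(-0.002), np.float64(-0.001)), (1922, np.float64(41.0), np.float64(-0.001), np.float64(0.0)), (1911, np.float64(41.0), np.float64(-0.002), np.float64(-0.002))]
mean 40.9 [-0.001725 -0.000375]
scene10
[(1370, np.float64(35.0), np.float64(-0.001), np.float64(-0.002)), (1359, np.float64(35.0), np.float64(-0.002), np.float64(-0.001)), (1350, np.float64(35.0), np.float64(-0.001), np.float64(-0.001)), (1350, np.float64(35.0), np.float64(-0.002), np.float64(-0.002)), (1337, np.float64(36.0), np.float64(-0.001), np.float64(-0.002)), (1335, np.float64(36.0), np.float64(-0.002), np.float64(-0.002))]
mean 35.175 [-0.001525 -0.0012  ]
```

>>> send_rows(deltas=[{"delta_pos": [0, 0.4, 0], "rotation": [0, 0, 3.82], "hand": 0}, {"delta_pos": [0, 0.4, 0], "rotation": [0, 0, 3.82], "hand": 0}, {"delta_pos": [0, 0.4, 0], "rotation": [0, 0, 3.82], "hand": 0}, {"delta_pos": [0, 0.4, 0], "rotation": [0, 0, 3.82], "hand": 0}, {"delta_pos": [0, 0.4, 0], "rotation": [0, 0, 3.82], "hand": 0}])

```text
time_s: 13.5
position: [0.5477, -0.0501, 0.068]
tcp_rot: [-2.528, 1.865, -0.002]
ft_force: [-0.5, 0.1, -1.0]
opening: -0.001
```

>>> send_rows(deltas=[{"delta_pos": [0, 0.4, 0], "rotation": [0, 0, 3.82], "hand": 0}, {"delta_pos": [0, 0.4, 0], "rotation": [0, 0, 3.82], "hand": 0}, {"delta_pos": [0, 0.4, 0], "rotation": [0, 0, 3.82], "hand": 0}, {"delta_pos": [0, 0.3, 0], "rotation": [0, 0, 2.86], "hand": 0}])

```text
time_s: 13.9
position: [0.5329, -0.0532, 0.068]
tcp_rot: [-2.276, 2.165, -0.002]
ft_force: [0.3, 0.3, -0.4]
opening: -0.003
```

```bash
python3 st.py
```

```text
t 13.9 pos [ 0.5329 -0.0532  0.068 ] r 0.0641 ang -86.8 toolx -87.1 tilt 0.07 Ft 0.34 Fr -0.23 q6 -1.841
   FROM TORQUE Ft 0.06 Fr -0.12
```

>>> send_rows(deltas=[{"delta_pos": [0, 0.3, 0], "rotation": [0, 0, 2.86], "hand": 0}, {"delta_pos": [0, 0.3, 0], "rotation": [0, 0, 2.86], "hand": 0}])

```text
time_s: 14.1
position: [0.5272, -0.0534, 0.0681]
tcp_rot: [-2.165, 2.275, -0.003]
ft_force: [0.9, -0.8, -0.7]
opening: 0.003
```

```bash
python3 st.py
```

```text
t 14.1 pos [ 0.5272 -0.0534  0.0681] r 0.0642 ang -91.9 toolx -92.8 tilt 0.11 Ft 0.88 Fr 0.81 q6 -1.744
   FROM TORQUE Ft 0.58 Fr 0.06
```

>>> send_rows(deltas=[{"delta_pos": [0, 0.3, 0], "rotation": [0, 0, 2.86], "hand": 0}, {"delta_pos": [0, 0.3, 0], "rotation": [0, 0, 2.86], "hand": 0}])

```text
time_s: 14.3
position: [0.5215, -0.0531, 0.0681]
tcp_rot: [-2.049, 2.38, -0.003]
ft_force: [0.6, 0.1, 0.8]
opening: 0.001
```

```bash
python3 st.py
```

```text
t 14.3 pos [ 0.5215 -0.0531  0.0681] r 0.0644 ang -97.1 toolx -98.6 tilt 0.13 Ft 0.58 Fr -0.21 q6 -1.646
   FROM TORQUE Ft 0.9 Fr 0.52
```

>>> send_rows(deltas=[{"delta_pos": [0, 0.3, 0], "rotation": [0, 0, 2.86], "hand": 0}, {"delta_pos": [0, 0.3, 0], "rotation": [0, 0, 2.86], "hand": 0}])

```text
time_s: 14.5
position: [0.5156, -0.0522, 0.0681]
tcp_rot: [-1.928, 2.48, -0.004]
ft_force: [0.4, -1.2, 0.0]
opening: -0.001
```

```bash
python3 st.py
```

```text
t 14.5 pos [ 0.5156 -0.0522  0.0681] r 0.0645 ang -102.3 toolx -104.3 tilt 0.14 Ft 0.63 Fr 1.07 q6 -1.547
   FROM TORQUE Ft 0.8 Fr 0.72
```

>>> send_rows(deltas=[{"delta_pos": [-0.05, 0.3, 0], "rotation": [0, 0, 2.7], "hand": 0}, {"delta_pos": [-0.05, 0.3, 0], "rotation": [0, 0, 2.7], "hand": 0}])

```text
time_s: 14.7
position: [0.5104, -0.0501, 0.0683]
tcp_rot: [-1.809, 2.568, -0.006]
ft_force: [1.8, -2.6, -0.0]
opening: -0.0
```

```bash
python3 st.py
```

```text
t 14.7 pos [ 0.5104 -0.0501  0.0683] r 0.0638 ang -107.3 toolx -109.7 tilt 0.22 Ft 2.44 Fr 1.95 q6 -1.45
   FROM TORQUE Ft 1.89 Fr 2.43
```

>>> send_rows(deltas=[{"delta_pos": [-0.05, 0.3, 0], "rotation": [0, 0, 2.7], "hand": 0}, {"delta_pos": [-0.05, 0.3, 0], "rotation": [0, 0, 2.7], "hand": 0}])

```text
time_s: 14.9
position: [0.5056, -0.0478, 0.0685]
tcp_rot: [-1.686, 2.651, -0.009]
ft_force: [1.4, -4.6, -0.3]
opening: -0.002
```

```bash
python3 st.py
```

```text
t 14.9 pos [ 0.5056 -0.0478  0.0685] r 0.0632 ang -112.1 toolx -115.1 tilt 0.33 Ft 3.02 Fr 3.7 q6 -1.352
   FROM TORQUE Ft 2.97 Fr 4.07
```

>>> send_rows(deltas=[{"delta_pos": [-0.02, 0.3, 0], "rotation": [0, 0, 2.8], "hand": 0}, {"delta_pos": [-0.02, 0.3, 0], "rotation": [0, 0, 2.8], "hand": 0}])

```text
time_s: 15.1
position: [0.5007, -0.0456, 0.0686]
tcp_rot: [-1.554, 2.73, -0.012]
ft_force: [1.1, -5.5, -0.3]
opening: -0.004
```

```bash
python3 st.py
```

```text
t 15.1 pos [ 0.5007 -0.0456  0.0686] r 0.0632 ang -117.0 toolx -120.7 tilt 0.44 Ft 3.5 Fr 4.37 q6 -1.251
   FROM TORQUE Ft 4.31 Fr 5.06
```

>>> send_rows(deltas=[{"delta_pos": [-0.02, 0.3, 0], "rotation": [0, 0, 2.8], "hand": 0}])

```text
time_s: 15.2
position: [0.4984, -0.0442, 0.0687]
tcp_rot: [-1.486, 2.768, -0.013]
ft_force: [1.5, -8.3, -1.2]
opening: 0.002
```

```bash
python3 st.py; python3 snap.py 11 scene; python3 rot.py pics/scene11.png
```

```text
t 15.2 pos [ 0.4984 -0.0442  0.0687] r 0.0631 ang -119.4 toolx -123.5 tilt 0.48 Ft 5.39 Fr 6.52 q6 -1.2
   FROM TORQUE Ft 5.12 Fr 6.11
15.25 [ 0.4978 -0.0438  0.0686] [ 0.21 -5.03 -0.24] [-1.049 -0.115  0.004] [ 1.484 -2.769  0.012]
[(1678, np.float64(9.0), np.float64(-0.002), np.float64(-0.001)), (1677, np.float64(9.0), np.float64(-0.002), np.float64(0.0)), (1670, np.float64(9.0), np.float64(-0.001), np.float64(-0.001)), (1666, np.float64(10.0), np.float64(-0.001), np.float64(0.0)), (1666, np.float64(9.0), np.float64(-0.001), np.float64(0.0)), (1661, np.float64(10.0), np.float64(0.0), np.float64(0.0))]
mean 9.125 [-0.0011   -0.000525]
```

View pics/scene11.png

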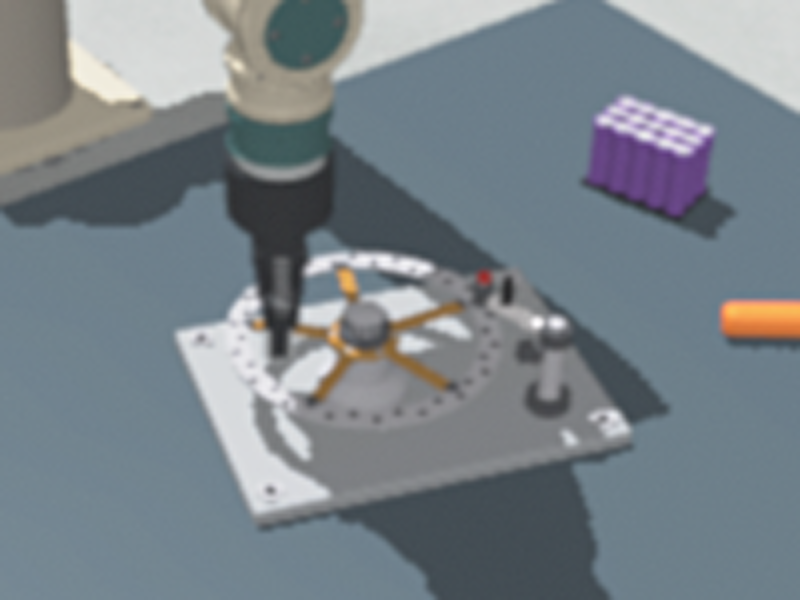

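>>> send_rows(deltas=[{"delta_pos": [0.05, 0.3, 0], "rotation": [0, 0, 2.8], "hand": 0}, {"delta_pos": [0.05, 0.3, 0], "rotation": [0, 0, 2.8], "hand": 0}])

```text
time_s: 15.45
position: [0.4935, -0.0417, 0.0688]
tcp_rot: [-1.348, 2.836, -0.014]
ft_force: [3.1, -8.0, -1.5]
opening: -0.001
```

```bash
python3 st.py
```

```text
t 15.45 pos [ 0.4935 -0.0417  0.0688] r 0.0636 ang -124.3 toolx -129.1 tilt 0.52 Ft 7.06 Fr 4.84 q6 -1.099
   FROM TORQUE Ft 6.81 Fr 4.34
```

>>> send_rows(deltas=[{"delta_pos": [0.03, 0.3, 0], "rotation": [0, 0, 2.8], "hand": 0}])

```text
time_s: 15.55
position: [0.4911, -0.0401, 0.0688]
tcp_rot: [-1.278, 2.867, -0.014]
ft_force: [3.4, -6.8, -2.7]
opening: -0.002
```

```bash
python3 st.py; python3 snap.py 12 scene; python3 rot.py pics/scene12.png
```

```text
t 15.55 pos [ 0.4911 -0.0401  0.0688] r 0.0637 ang -126.9 toolx -131.9 tilt 0.54 Ft 6.82 Fr 3.4 q6 -1.048
   FROM TORQUE Ft 7.07 Fr 4.09
15.6 [ 0.4905 -0.0396  0.0687] [ 2.01 -4.55 -0.53] [-0.866 -0.264  0.007] [-1.277  2.868 -0.012]
[(1590, np.float64(2.0), np.float64(-0.002), np.float64(0.0)), (1581, np.float64(2.0), np.float64(-0.002), np.float64(-0.001)), (1581, np.float64(1.0), np.float64(-0.002), np.float64(0.0)), (1581, np.float64(1.0), np.float64(-0.002), np.float64(-0.001)), (1578, np.float64(2.0), np.float64(-0.001), np.float64(0.0)), (1576, np.float64(2.0), np.float64(-0.001), np.float64(-0.001))]
mean 2.05 [-0.00105 -0.00055]
```

>>> send_rows(deltas=[{"delta_pos": [0.03, 0.3, 0], "rotation": [0, 0, 2.8], "hand": 0}, {"delta_pos": [0.03, 0.3, 0], "rotation": [0, 0, 2.8], "hand": 0}])

```text
time_s: 15.8
position: [0.4863, -0.0364, 0.0688]
tcp_rot: [-1.137, 2.926, -0.014]
ft_force: [2.9, -8.3, -2.4]
opening: 0.001
```

```bash
python3 st.py; python3 snap.py 13 scene; python3 rot.py pics/scene13.png
```

```text
t 15.8 pos [ 0.4863 -0.0364  0.0688] r 0.064 ang -132.4 toolx -137.5 tilt 0.53 Ft 7.71 Fr 4.17 q6 -0.945
   FROM TORQUE Ft 7.73 Fr 3.99
15.85 [ 0.4856 -0.0357  0.0687] [ 1.1  -3.23  0.6 ] [-0.605 -0.269  0.039] [-1.135  2.927 -0.011]
[(1570, np.float64(68.0), np.float64(-0.002), np.float64(0.001)), (1560, np.float64(69.0), np.float64(-0.002), np.float64(0.0)), (1558, np.float64(68.0), np.float64(-0.001), np.float64(0.0)), (1556, np.float64(69.0), np.float64(-0.001), np.float64(0.0)), (1556, np.float64(69.0), np.float64(-0.001), np.float64(-0.001)), (1553, np.float64(69.0), np.float64(-0.002), np.float64(-0.002))]
mean 68.575 [-0.001075 -0.000475]
```

>>> send_rows(deltas=[{"delta_pos": [0.02, 0.25, 0], "rotation": [0, 0, 2.4], "hand": 0}])

```text
time_s: 15.95
position: [0.4841, -0.0344, 0.0687]
tcp_rot: [-1.077, 2.949, -0.012]
ft_force: [2.3, -7.0, -1.3]
opening: -0.002
```

```bash
python3 st.py; python3 snap.py 14 scene; python3 rot.py pics/scene14.png
```

```text
t 15.95 pos [ 0.4841 -0.0344  0.0687] r 0.064 ang -135.1 toolx -139.9 tilt 0.46 Ft 6.57 Fr 3.25 q6 -0.901
   FROM TORQUE Ft 6.4 Fr 3.45
16.0 [ 0.4837 -0.0339  0.0687] [ 1.43 -4.55 -0.46] [-0.871 -0.314  0.019] [-1.074  2.95  -0.011]
[(1597, np.float64(65.0), np.float64(-0.001), np.float64(0.0)), (1595, np.float64(66.0), np.float64(-0.001), np.float64(0.0)), (1594, np.float64(66.0), np.float64(-0.002), np.float64(-0.001)), (1592, np.float64(65.0), np.float64(-0.002), np.float64(0.001)), (1590, np.float64(65.0), np.float64(-0.002), np.float64(0.0)), (1589, np.float64(66.0), np.float64(-0.002), np.float64(-0.002))]
mean 65.55 [-0.0008  -0.00045]
```

Run:
```python
import cv2,numpy as np
for i in (6,7,8,9,10,11,12,13,14):
    im=cv2.imread(f"pics/scene{i}.png").astype(float)[255:310,465:505]
    w=np.clip(im[...,2]-np.maximum(im[...,0],im[...,1])-40,0,None)
    ys,xs=np.mgrid[:w.shape[0],:w.shape[1]]; print(i,(w*xs).sum()/w.sum()/4,(w*ys).sum()/w.sum()/4,w.sum())
```

```text
6 4.727999646580668 6.063571302350239 5659.0
7 4.660741885625966 6.061823802163833 5823.0
8 4.662970022526426 6.058741985791024 5771.0
9 4.671495251891196 5.897030420086915 6213.0
10 4.669100068306011 6.059895833333333 5856.0
11 4.73946249033256 5.5454853054911055 5172.0
12 4.755622127380171 5.356163821405121 6092.0
13 4.776113736078299 5.31977725278434 5926.0
14 4.786183117314723 5.290960451977401 6018.0
```

>>> send_rows(deltas=[{"delta_pos": [0, -0.3, 0], "rotation": [0, 0, 0], "hand": 0}, {"delta_pos": [0, -0.4, 0], "rotation": [0, 0, 0], "hand": 0}, {"delta_pos": [0, -0.4, 0], "rotation": [0, 0, 0], "hand": 0}, {"delta_pos": [0, -0.2, 0], "rotation": [0, 0, 0], "hand": 0}, {"delta_pos": [0, 0, 0], "rotation": [0, 0, 0], "hand": 0}])

```text
time_s: 16.5
position: [0.4902, -0.0419, 0.0673]
tcp_rot: [-1.084, 2.949, 0.0]
ft_force: [0.3, -0.5, -0.4]
opening: -0.002
```

```bash
python3 st.py; python3 snap.py 15 scene; python3 rot.py pics/scene15.png
```

```text
t 16.5 pos [ 0.4902 -0.0419  0.0673] r 0.0657 ang -126.6 toolx -139.6 tilt 0.01 Ft 0.48 Fr 0.22 q6 -0.921
   FROM TORQUE Ft 0.1 Fr -0.35
16.55 [ 0.4899 -0.0418  0.0672] [ 0.25 -0.04 -0.74] [-0.017  0.016  0.003] [ 1.084e+00 -2.949e+00 -1.000e-03]
[(1671, np.float64(64.0), np.float64(-0.002), np.float64(0.001)), (1667, np.float64(64.0), np.float64(-0.002), np.float64(0.0)), (1659, np.float64(64.0), np.float64(-0.002), np.float64(-0.001)), (1657, np.float64(64.0), np.float64(-0.001), np.float64(0.0)), (1656, np.float64(64.0), np.float64(-0.001), np.float64(0.001)), (1651, np.float64(65.0), np.float64(-0.001), np.float64(0.0))]
mean 64.25 [-0.00115  -0.000125]
```

>>> send_rows(deltas=[{"delta_pos": [0, 0, -2], "rotation": [0, 0, 0], "hand": 0}, {"delta_pos": [0, 0, -3], "rotation": [0, 0, 0], "hand": 0}, {"delta_pos": [0, 0, -4], "rotation": [0, 0, 0], "hand": 0}, {"delta_pos": [0, 0, -4], "rotation": [0, 0, 0], "hand": 0}, {"delta_pos": [0, 0, 0], "rotation": [0, 0, 0], "hand": 0}])

```text
time_s: 17.05
position: [0.4941, -0.0425, 0.2034]
tcp_rot: [-1.081, 2.939, -0.009]
ft_force: [1.2, -1.3, 2.1]
opening: -0.004
```

```bash
python3 st.py; python3 snap.py 16; python3 snap.py 17 scene; python3 rot.py pics/scene16.png
python3 - <<'E'
import cv2,numpy as np
for i in (13,14,15,16,17):
    im=cv2.imread(f"pics/scene{i}.png").astype(float)[255:310,465:505]
    w=np.clip(im[...,2]-np.maximum(im[...,0],im[...,1])-40,0,None)
    ys,xs=np.mgrid[:w.shape[0],:w.shape[1]]; print(i,(w*xs).sum()/w.sum()/4,(w*ys).sum()/w.sum()/4,w.sum())
E
```

```text
t 17.05 pos [ 0.4941 -0.0425  0.2034] r 0.0639 ang -123.5 toolx -139.6 tilt 0.66 Ft 1.69 Fr 0.4 q6 -0.921
   FROM TORQUE Ft 0.23 Fr 0.06
17.15 [ 0.4907 -0.0418  0.1985] [ 0.19 -0.34 -0.53] [0.057 0.008 0.005] [-1.083e+00  2.946e+00 -2.000e-03]
17.2 [ 0.4895 -0.0416  0.197 ] [-0.94 -0.26 -0.41] [-0.025 -0.012  0.02 ] [ 1.084 -2.948 -0.   ]
[(2235, np.float64(64.0), np.float64(-0.001), np.float64(0.001)), (2234, np.float64(64.0), np.float64(-0.001), np.float64(0.0)), (2221, np.float64(64.0), np.float64(0.0), np.float64(0.001)), (2219, np.float64(64.0), np.float64(-0.002), np.float64(0.0)), (2214, np.float64(65.0), np.float64(-0.001), np.float64(0.0)), (2206, np.float64(64.0), np.float64(-0.002), np.float64(-0.001))]
mean 64.125 [-1.1e-03  7.5e-05]
13 4.776113736078299 5.31977725278434 5926.0
14 4.786183117314723 5.290960451977401 6018.0
15 4.776838297156318 5.281591788658926 5943.0
16 4.773622372993546 5.288101936124441 6043.0
17 4.778605729425402 5.281793343268753 6039.0
```

View pics/scene16.png

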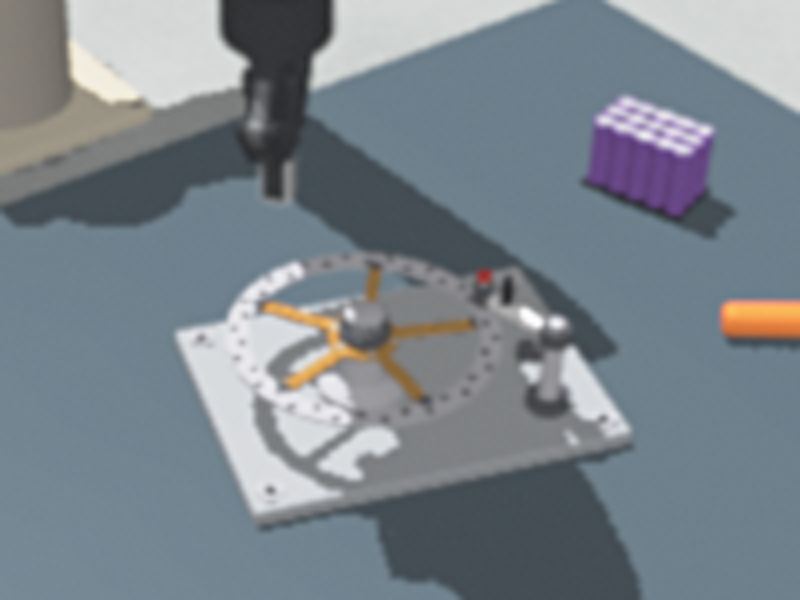

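```bash
python3 -c "
from bench import env
print(env.job_done())"
```

```text
the job is handed in; nothing more can be done
None
```

The feeler is at its stop, the rotor stands with its high spot under the pin as closely as I could measure, and the job is handed in. No verdict came back.

- **Feeler:** I pushed it in by the thumb peg with closed fingers. It slid at about 6 N, with one brief reading of about 14 N near the start. At the stop the force rose to about 14 N with hardly any movement, well under the 25 N limit.
- **Finding the high spot:** With one finger in a rotor window, I turned the rotor counter-clockwise over a rise that peaked at about 8.5 N at the finger. The lower rise should give only about 2 N, so this was the high one. I then pushed back clockwise with the same finger. The two passes put the peak at a rotor angle of about −77.5° (pushed arm, base frame), give or take about 3°.
- **Final position:** The rotor came to rest at about −80° in the images, 2–3° from that peak and inside the roughly 10° that counts.
- **Last checks:** After I let go, two later pictures showed the rotor still standing there. The red pin head was raised about 0.78 px, near the roughly 0.85 px I expect at the peak. That reading stayed flat over the last few degrees, as it should at a crest.
- **Disagreements:**
  - Seen from above, the pin head sat about 2 mm from its computed place, which is within the calibration error.
  - The sideways force changed with speed, and the finger rubbed radially on the clockwise pass. I therefore relied on the symmetry of the two passes and on the pin lift, not on the largest force.

The job took about 17 s of the 72 s allowed. I sent no move near the meter, cells or driver, but I did not measure their positions again at the end.

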